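# Gauge the adapter sleeves and pick out the tight ones

## Task

Check the three adapter sleeves in the grey holder with the plug gauge: first lay the gauge in the sloped rest and let go, then take it again by the end of its handle so that the plug points down, and without forcing it try to let the plug nearly its whole length into each sleeve in turn, from place 1 (left) to place 3 (right). Put the gauge back in the sloped rest, then sort the sleeves: stand every one that stopped the plug upright in the white tray, and leave those that let it in standing in the holder. Leave the other things on the bench where they are.

Things in the scene. Friction and masses are not known exactly. Their poses are not given: they have to be found in the camera images.
- holder: Fixed grey plastic block, 60 x 140 x 20 mm (x, y, z), with three round recesses 37 mm wide and 10 mm deep at y = +46, 0 and -46 mm; origin at the centre of its underside. It stands with its long side (y) across in front of the robot, turned up to 0.25 rad.
- place_1 (a point): Centre of the floor of the holder's recess at +y (place 1, the leftmost seen from the robot), 10 mm above the bench.
- place_2 (a point): Centre of the floor of the holder's middle recess (place 2), 10 mm above the bench.
- place_3 (a point): Centre of the floor of the holder's recess at -y (place 3, the rightmost), 10 mm above the bench.
- sleeve_a: White plastic sleeve, 34 mm outside, 46 mm high, bored through, loose, about 40 g; stands in any of the holder's places, mouth 56 mm above the bench. Bore 23 mm (the plug drops in, 1.5 mm play all round) or 17.5 mm (the plug's nose stops 2 to 4 mm in); try it to find out. Origin at the centre of its underside, z along the bore.
- sleeve_b: Another such sleeve, the same outside.
- sleeve_c: Another such sleeve, the same outside.
- gauge: Plug gauge, loose, 135 mm long, about 150 g, balancing 59 mm from the tip: aluminium handle 20 x 20 mm square, 102 mm long (x -67.5 to +34.5 mm), a 4 mm neck, then a round steel plug of 20 mm diameter, 29 mm long, its last 5 mm tapering to 14 mm at the tip (x +67.5). Axis along x, plug toward +x, 10 mm above the origin, which lies under mid-length on the lower flat. Starts on the bench.
- gauge_tip (a point): Centre of the plug's end face.
- gauge_end (a point): Centre of the end face of the handle.
- rest: Fixed metal rest, 95 mm high; origin under the centre of its base plate (105 x 56 x 10 mm). An open channel 85 mm long, 27 mm wide inside, walls 12 mm high, falls 50 degrees toward the rest's +x (along 0.643, 0, -0.766; open side 0.766, 0, 0.643) to a stop 8 mm high. The gauge lies in it plug down, flat on its floor, tip on the stop; the last 50 mm of handle stick out above it.
- rest_foot (a point): Where the gauge's tip (centre of its end face) is when it lies in the rest: (42.7, 0, 28.4) mm in the rest's frame.
- rest_head (a point): Where the end of the gauge's handle is when it lies in the rest: (-44.1, 0, 131.8) mm in the rest's frame, 135 mm up the slope from rest_foot.
- tray: White shallow tray, 97 x 91 x 20 mm (x, y, z), fixed; floor 3 mm above the bench, inside 88 x 82 mm. Origin at the centre of its underside.
- crate: Bystander: clear plastic open crate, 89 x 134 x 52 mm (x, y, z), with a few small tubes on its floor, fixed. Origin at the centre of its underside. Tray and crate stand one to the left of the holder and one to the right of the rest, either way round.
- marker: Bystander: marker pen with black cap, 17 x 135 x 16 mm, lying loose along its y. Leave it alone.
- timer: Bystander: white bench timer, 62 x 62 x 21 mm. Leave it alone.
- tapes: Bystander: stack of three rolls of label tape, 60 x 60 x 57 mm. Leave it alone.
- microtube: Bystander: small clear tube lying down, 18 x 40 x 14 mm. Leave it alone.
- tin: Bystander: dark red tin with a lid, 63 x 88 x 40 mm. Leave it alone.
Things that resemble listed ones, but are neither listed nor needed, are in the scene too. What is shaped like the sleeve_c but blue is not meant. What is shaped like the sleeve_b but purple is not meant.

How it is judged (in metres and radians):
On the way, in this order (a step that is already met when the one before it is completed fails the run):
1. the gauge lies in the sloped rest, tip at the stop (10 mm), and is let go (distance between gauge_tip and rest_foot below 0.01 m and distance between gauge_end and rest_head below 0.012 m and contact force between the fingers and gauge below 0.1 N and linear speed of gauge below 0.02 m/s), for 0.2 s.
2. the held gauge, upright, plug down, is tried in the sleeve at place 1: 15 mm or more into a wide bore, or set on the mouth of a narrow one with at least 0.8 N (horizontal distance between gauge_tip and gauge_end below 0.02 m and horizontal distance between gauge_tip and place_1 below 0.006 m and contact force between the fingers and gauge above 0.5 N and ((horizontal distance between sleeve_a and place_1 below 0.008 m and z of gauge_tip in the frame of place_1 below 0.031 m) or (horizontal distance between sleeve_b and place_1 below 0.008 m and z of gauge_tip in the frame of place_1 below 0.031 m) or (horizontal distance between sleeve_c and place_1 below 0.008 m and z of gauge_tip in the frame of place_1 between 0.035 and 0.0475 m and contact force between gauge and sleeve_c above 0.8 N))), for 0.1 s.
3. the held gauge, upright, plug down, is tried in the sleeve at place 2: 15 mm or more into a wide bore, or set on the mouth of a narrow one with at least 0.8 N (horizontal distance between gauge_tip and gauge_end below 0.02 m and horizontal distance between gauge_tip and place_2 below 0.006 m and contact force between the fingers and gauge above 0.5 N and ((horizontal distance between sleeve_a and place_2 below 0.008 m and z of gauge_tip in the frame of place_2 below 0.031 m) or (horizontal distance between sleeve_b and place_2 below 0.008 m and z of gauge_tip in the frame of place_2 below 0.031 m) or (horizontal distance between sleeve_c and place_2 below 0.008 m and z of gauge_tip in the frame of place_2 between 0.035 and 0.0475 m and contact force between gauge and sleeve_c above 0.8 N))), for 0.1 s.
4. the held gauge, upright, plug down, is tried in the sleeve at place 3: 15 mm or more into a wide bore, or set on the mouth of a narrow one with at least 0.8 N (horizontal distance between gauge_tip and gauge_end below 0.02 m and horizontal distance between gauge_tip and place_3 below 0.006 m and contact force between the fingers and gauge above 0.5 N and ((horizontal distance between sleeve_a and place_3 below 0.008 m and z of gauge_tip in the frame of place_3 below 0.031 m) or (horizontal distance between sleeve_b and place_3 below 0.008 m and z of gauge_tip in the frame of place_3 below 0.031 m) or (horizontal distance between sleeve_c and place_3 below 0.008 m and z of gauge_tip in the frame of place_3 between 0.035 and 0.0475 m and contact force between gauge and sleeve_c above 0.8 N))), for 0.1 s.
5. the gauge lies in the sloped rest again and is let go (all of step 1), for 0.2 s.
At the end, for the whole second after the job is handed in: The sleeve with the narrow bore stands upright (within 7 degrees) on the floor of the white tray; the sleeves with the wide bore still stand upright in their places in the holder (within 8 mm); the gauge lies in the sloped rest, its tip within 10 mm of the stop; all released and at rest (all of step 5 and distance of each of sleeve_a, sleeve_b from where it was at the start of the episode below 0.008 m and angle between each of sleeve_a, sleeve_b, sleeve_c's own z axis and vertical below 0.12 rad and contact force between the fingers and sleeve_a below 0.1 N and contact force between the fingers and sleeve_b below 0.1 N and x of sleeve_c in the frame of tray between -0.032 and 0.032 m and y of sleeve_c in the frame of tray between -0.03 and 0.03 m and height (world z) of sleeve_c below 0.012 m and linear speed of sleeve_c below 0.02 m/s and contact force between the fingers and sleeve_c below 0.1 N); the robot touches nothing.
It fails at once if a bystander (marker, timer, rolls of tape, red tin or small tube) is moved more than 20 mm (distance of any of marker, timer, tapes, tin, microtube from where it was at the start of the episode above 0.02 m).
It fails at once if the gauge is forced into a sleeve (over 40 N) (contact force between gauge and sleeve_a above 40 N or contact force between gauge and sleeve_b above 40 N or contact force between gauge and sleeve_c above 40 N).
It also fails if it takes over 69 s, if anything falls off the work surface, if the arm or the gripper's body presses on something with over 40 N, if the wrist force passes 120 N, or if a joint passes its speed limit or range.

## Robot

A 6-joint arm with a two-finger parallel gripper is mounted at the origin on a cart in front of the work surface, level with it; the furniture and walls round the work are solid. World frame = base frame: x ahead of the robot, y to its left, z up, the work surface at z = 0. Lengths are in m, angles in degrees, forces in N, time in s.
With the tool pointing down it reaches from about 0.25 to 0.725 m from the base axis. Payload 9.7 kg.
Tool frame: the origin (TCP) lies at the very end of the fingers, on their centre line; the grasp point (between the pads) lies grasp_offset behind it (grasp_offset is the distance from the TCP to the grasp point, in m); z points along the fingers, y is the line along which they close (so a half turn about z gives the same grasp; the last joint's range is limited). The gripper opens to 85 mm and grips with 20 to 120 N. Pads are 22 mm wide; open, the fingers measure 114 mm over their backs; the gripper's body (76 mm by 85 mm) begins 54 mm behind the grasp point. The pads swing forward as they close: fully open they stand 13 mm farther back than shut.
Start: joints at [-70.417, 4.979, 10.078, 95.1, 0, 90], TCP at [0.184, -0.518, 0.2] pointing down, gripper open.
Joint ranges: [-179.16, 179.16], [-48.56, 103.87], [-65.8, 70.77], [-126.05, 130.52], [-82.76, 87.17], [-180, 180]. Speed limits (degrees/s): [127.2, 127.2, 147.25, 180, 180, 180].

## Interface

Orientations are given as [roll, pitch, yaw] about the fixed x, y, z axes, in that order (R = Rz(yaw) Ry(pitch) Rx(roll)).
In Python, from workcell import get_obs, camera, calibration, job_done, recognise, cut_out, mark_of, grasp_offset gives the robot as it stands.
- The arm moves only by the tool servo_tool, never from a script. Its argument "moves" is a list of rows, each a list of 3 entries, a list of its own where there are three numbers: the turn, a rotation vector about the tool's x, y, z in degrees, then the shift along the tool's x, y, z in m, then the opening in per cent of the stroke, from 0 (shut) to 100 (fully open). In form: [[[ax, ay, az], [x, y, z], claw], ...]. A call has 1 to 12 rows; each row shifts and turns the commanded pose from where the row before left it, along the tool's axes as they then stand; what a row does not reach is not made up. A row lasts 1/10 s, in which the tool goes at most 50 mm and 8.59 degrees, less where a joint would pass 70% of its speed; a pose out of reach is approached as far as the arm can. A call is refused whole if a number of a shift passes 0.05 or a number of a turn 8.59, either way. A call with a gripper value outside its range is refused whole. The fingers move at their own pace and stop on an object; "force" is the grip in N (left out, the last holds). Time passes only in rows, so rows that do not move let the fingers close. It gives the time, the measured TCP pose, the force, the opening and the grip force at its end, in the units of the state.
- get_obs(): the state, without advancing time (a new reading comes with each control period).
- camera(name): name is "scene" or "top"; returns (picture, depth): 400x640x3 uint8, red, green, blue; 400x640 float32, m along the optical axis (not along the pixel's ray), 0 where there is no reading.
- calibration(name): a dict with "camera_matrix" (3x3 intrinsics, pixels), "R" (3x3) and "t" (3): a world point X has camera coordinates R X + t. Camera axes: x right, y down, z forward; pixel columns grow to the right and rows downward; lengths in m; the calibration is good to about 2 mm. A picture is of the moment at which its call begins. calibration takes no time and is no camera call.
- job_done(): hands the job in; it is judged then, once.
Trained networks look in the newest picture that a camera, given by its name, has taken for a name from the list of things; names that differ only in an ending like _2 or _b are one class to them, and where a whole thing is asked for, a point or a joint stands for the part that bears it (a point fixed in the world has none). Each returns a list of dicts, best first, with "score" (0 to 1); they miss things now and then, are a little off and sometimes report something else, mostly with a low value. They report only what shows in the picture. A call takes as long as a camera call. They do not tell look-alikes from the thing itself.
- recognise(name, camera): "xyz" ([x, y, z] in m, in the coordinates of the camera as it stood for that picture, good to about 4 mm: the middle of the surface that is visible of it).
- cut_out(name, camera): "mask" (400x640 bool, what is visible of it).
- mark_of(name, camera): "xyz" ([x, y, z] in m, in the coordinates of the camera as it stood for that picture, good to about 4 mm: a listed point, or the origin of a listed thing).
The state is a dict: "time": time; "q": joint angles; "qd": joint speeds; "joint_efforts": joint torques, N m; "ee_pos": TCP position; "tcp_rot": TCP orientation; "wrist_force": force on the tool from outside, world axes, zero at the start; "torque": the same for the moment, N m; "opening": finger opening in m; "grasp_force": force on a finger pad.
Only numpy, scipy, OpenCV 4.12 (cv2) and the standard library are available. Lean on these libraries where they do the work, as an engineer would, in place of code of your own. Each camera call takes 0.05 s, during which the arm holds its last target. There are 200 camera calls.

## Working session

There is one attempt and no reset: what is moved stays moved. The work goes in short steps, Python scripts to look and compute and a tool call to move; the robot and the scene stay as the last step left them, time stands still between calls to the robot, and variables do not carry over. Pictures are saved under pics/ and viewed, at most 10 in all, crops included, and the job is handed in when it is done.

Besides the shell and the picture viewer there is one more tool, called after ">>>" by a JSON object that holds its "name" and its "arguments", one argument or row to a line. servo_tool: Moves the arm, as the interface text tells. Its arguments: {"type":"object","properties":{"moves":{"type":"array"},"force":{"type":"number"}},"required":["moves"]}

```bash
mkdir -p pics; ls
cat > h.py <<'E'
import numpy as np,cv2
from workcell import *
def look(cam,fn=None):
    p,d=camera(cam)
    if fn: cv2.imwrite('pics/'+fn,p[:,:,::-1])
    return p,d
def w(cam,xyz):
    c=calibration(cam); return np.array(c['R']).T@(np.array(xyz)-np.array(c['t']))
def cloud(cam,d):
    c=calibration(cam);K=np.array(c['camera_matrix']);v,u=np.indices(d.shape)
    P=np.stack([(u-K[0,2])/K[0,0]*d,(v-K[1,2])/K[1,1]*d,d],-1)
    return (P-np.array(c['t']))@np.array(c['R'])
def pix(cam,X):
    c=calibration(cam);q=np.array(c['camera_matrix'])@(np.array(c['R'])@np.array(X)+np.array(c['t']));return q[:2]/q[2]
E
python3 - <<'E'
from h import *
np.set_printoptions(precision=4,suppress=True)
print(grasp_offset,get_obs())
for cam in('top','scene'):
    look(cam,cam+'0.png'); c=calibration(cam); print(cam,np.array(c['camera_matrix'])[0,0],-np.array(c['R']).T@c['t'])
    for n in ['holder','place_1','place_2','place_3','sleeve_a','gauge','gauge_tip','gauge_end','rest','rest_foot','rest_head','tray','crate']:
        print(n,[(round(r['score'],2),w(cam,r['xyz']),pix(cam,w(cam,r['xyz'])).astype(int)) for r in mark_of(n,cam)[:5]])
print(get_obs()['time'])
E
```

```text
pics
0.0187 {'time': 0.0, 'q': array([-70.4166,   5.0124,  10.0345,  95.0977,  -0.0001,  89.9992]), 'qd': array([-0.0761, -0.0944,  0.0059, -0.0892, -0.0884,  0.0158]), 'joint_efforts': array([ -0.0014, -52.0383,  46.4803,   0.0162,  -0.    ,   0.    ]), 'ee_pos': array([ 0.1843, -0.5179,  0.1997]), 'tcp_rot': array([-179.9244,    0.0001,   19.5841]), 'wrist_force': array([-0.6384, -0.0712, -0.5513]), 'torque': array([ 0.0565,  0.0588, -0.0122]), 'grasp_force': 0.0, 'opening': 0.08555178849882349}
top 475.20687768275417 [ 0.3685 -0.0998  1.4932]
holder []
place_1 [(0.83, array([0.5063, 0.0126, 0.0118]), array([286, 230])), (0.68, array([ 0.511 , -0.0392,  0.01  ]), array([303, 229])), (0.64, array([0.4966, 0.0566, 0.0115]), array([272, 233]))]
place_2 [(0.83, array([0.5063, 0.0126, 0.0118]), array([286, 230])), (0.68, array([ 0.511 , -0.0392,  0.01  ]), array([303, 229])), (0.64, array([0.4966, 0.0566, 0.0115]), array([272, 233]))]
place_3 [(0.83, array([0.5063, 0.0126, 0.0118]), array([286, 230])), (0.68, array([ 0.511 , -0.0392,  0.01  ]), array([303, 229])), (0.64, array([0.4966, 
[... 2015 characters left out ...]

gauge [(0.78, array([ 0.6266, -0.2436, -0.0002]), array([329, 185])), (0.24, array([ 0.6757, -0.1965,  0.0118]), array([310, 184]))]
gauge_tip [(0.68, array([ 0.6754, -0.195 ,  0.01  ]), array([310, 184]))]
gauge_end [(0.51, array([ 0.5826, -0.2932,  0.0137]), array([347, 181]))]
rest [(0.88, array([ 0.5013, -0.1535,  0.0001]), array([341, 219]))]
rest_foot [(0.57, array([ 0.546 , -0.1393,  0.0287]), array([329, 209]))]
rest_head [(0.87, array([ 0.4588, -0.1611,  0.1293]), array([357, 199]))]
tray [(0.55, array([0.5072, 0.0098, 0.0087]), array([309, 249]))]
crate [(0.83, array([ 0.457 , -0.3814,  0.0018]), array([389, 185])), (0.3, array([ 0.6237, -0.2451, -0.0012]), array([329, 185]))]
1.4
```

Run:
```python
import cv2
a=cv2.imread('pics/top0.png')[130:330,170:450]; b=cv2.imread('pics/scene0.png')[130:330,200:480]
import numpy as np
cv2.imwrite('pics/top1.png',cv2.resize(a,None,fx=2.8,fy=2.8,interpolation=cv2.INTER_CUBIC))
cv2.imwrite('pics/sc1.png',cv2.resize(b,None,fx=2.8,fy=2.8,interpolation=cv2.INTER_CUBIC))
```

```text
(no output)
```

View pics/top1.png

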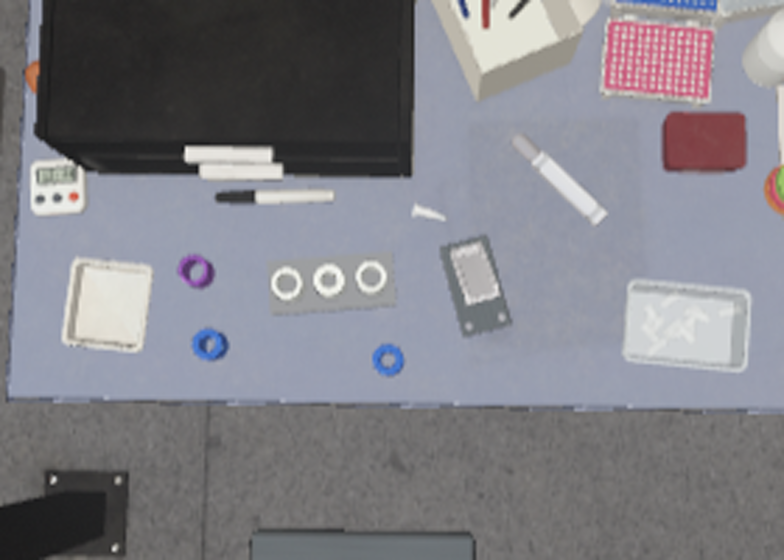

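View pics/sc1.png

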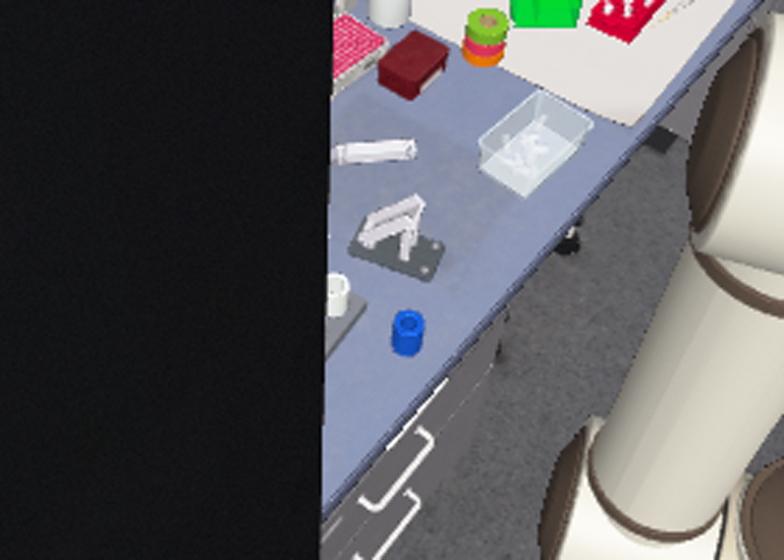

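Top view: gauge lies at about (369,194) px with its tip to the upper left, rest at (338,231), holder with three white sleeves at (272–303,230), tray on the left and crate on the right. The scene view is half hidden by the cabinet.

Run:
```python
from h import *
np.set_printoptions(precision=4,suppress=True)
p,d=look('top'); X=cloud('top',d)
def box(x0,x1,y0,y1,z0,z1): 
    m=(d>0)&(X[...,0]>x0)&(X[...,0]<x1)&(X[...,1]>y0)&(X[...,1]<y1)&(X[...,2]>z0)&(X[...,2]<z1); return m
print('bench z',np.median(X[box(.40,.44,-.3,-.2,-.03,.03)][:,2]))
# sleeves: ring tops
for y in(.055,.01,-.038):
    m=box(.45,.56,y-.023,y+.023,.048,.064); q=X[m]; c,r=cv2.minEnclosingCircle(q[:,:2].astype(np.float32)); print('sleeve',len(q),q.mean(0),c,r)
    n=box(c[0]-.02,c[0]+.02,c[1]-.02,c[1]+.02,-.02,.03);n&=np.hypot(X[...,0]-c[0],X[...,1]-c[1])<.014; print('  bore low px',n.sum())
def rect(n,m):
    q=X[m]; r=cv2.minAreaRect(q[:,:2].astype(np.float32)*1000); print(n,len(q),q.mean(0),np.array(r[0]),np.array(r[1]),r[2])
rect('holder',box(.45,.56,-.09,.10,.013,.03))
rect('gauge',box(.56,.70,-.32,-.17,.010,.04))
rect('restbase',box(.43,.57,-.23,-.09,.005,.016))
rect('rest all',box(.43,.57,-.23,-.09,.005,.2))
rect('channel',box(.43,.57,-.23,-.09,.02,.2))
q=X[box(.43,.57,-.23,-.09,.02,.2)]; print('chan z',q[:,2].min(),q[:,2].max())
rect('tray',box(.40,.54,.2,.33,.012,.03))
g=X[box(.56,.70,-.32,-.17,.010,.04)]; u=g[:,:2]-g[:,:2].mean(0); e=np.linalg.svd(u,full_matrices=False)[2][0]; print('axis',e,(u@e).min(),(u@e).max(),np.median(g[:,2]),g[:,2].max())
# height of cabinet near & scene view of gauge
q=X[box(.6,1.,-.05,.35,.05,1)]; print('cab',q.min(0),q.max(0))
p,d=look('scene');X=cloud('scene',d)
rect('gauge-s',box(.56,.70,-.32,-.17,.010,.04)); rect('chan-s',box(.43,.57,-.23,-.09,.03,.2)); rect('rest-s',box(.43,.57,-.23,-.09,.005,.016))
```

```text
bench z 0.001018183019173921
sleeve 56 [0.4997 0.0542 0.056 ] (0.4995107650756836, 0.05442579463124275) 0.01676255092024803
  bore low px 33
sleeve 74 [0.5032 0.0088 0.0567] (0.5032046437263489, 0.008284893818199635) 0.016764357686042786
  bore low px 17
sleeve 57 [ 0.5075 -0.0378  0.0567] (0.5079695582389832, -0.03734487667679787) 0.01673901453614235
  bore low px 36
holder 574 [0.5024 0.0071 0.0205] [503.4278   8.815 ] [ 60.9053 139.9122] 5.17772102355957
gauge 277 [ 0.6253 -0.2442  0.0196] [ 625.1663 -241.2815] [121.5845 133.3427] 82.25067138671875
restbase 427 [ 0.4961 -0.156   0.0091] [ 500.1356 -160.6182] [135.3524 138.5448] 0.9298691153526306
rest all 700 [ 0.5025 -0.1533  0.0271] [ 500.1356 -160.6182] [135.3524 138.5448] 0.9298691153526306
channel 255 [ 0.5136 -0.1488  0.058 ] [ 514.6346 -148.5858] [67.6127 37.1263] 15.774863243103027
chan z 0.020222349715453527 0.09711581465073202
tray 275 [0.4767 0.2593 0.0194] [475.4457 256.9448] [93.6919 97.0222] 84.85004425048828
axis [-0.6957 -0.7183] -0.0904924905511868 0.06418496597364211 0.019720751574470743 0.02932428148835806
cab [ 0.6094 -0.05    0.0505] [0.9953 0.343  0.6096]
gauge-s 171 [ 0.6142 -0.2498  0.0176] [ 616.6651 -251.6678] [108.4677  26.2147] 44.601219177246094
chan-s 240 [ 0.504  -0.1473  0.0617] [ 511.6446 -147.6976] [64.0825 41.3984] 13.6000337600708
rest-s 305 [ 0.4927 -0.1462  0.0093] [ 509.258  -148.5733] [118.402   58.5434] 15.93912124633789
```

```bash
cat >> h.py <<'E'
from scipy.spatial.transform import Rotation as Ro
np.set_printoptions(precision=4,suppress=True)
def Rt(psi,t):
    p,t=np.radians([psi,t]); z=np.array([np.sin(t)*np.cos(p),np.sin(t)*np.sin(p),-np.cos(t)]);x=np.array([np.cos(t)*np.cos(p),np.cos(t)*np.sin(p),np.sin(t)])
    return np.stack([x,np.cross(z,x),z],1)
def plan(*wps):
    o=get_obs(); R=Ro.from_euler('xyz',o['tcp_rot'],degrees=True).as_matrix(); p=np.array(o['ee_pos'])
    print('t',o['time'],'pos',p,'rot',o['tcp_rot'],'F',o['wrist_force'],'open',o['opening'],'grip',o['grasp_force'])
    for P,Rn in wps:
        P=np.array(P); print('turn',Ro.from_matrix(R.T@Rn).as_rotvec(degrees=True),'shift(new axes)',Rn.T@(P-p)); R,p=Rn,P
# gauge in rest (world)
RO=np.array([.5045,-.1515,0]); RY=15.5
def rest(x,z,y=0): c,s=np.cos(np.radians(RY)),np.sin(np.radians(RY)); return RO+[c*x-s*y,s*x+c*y,z]
E
python3 - <<'E'
from h import *
R=Rt(46,15); G=np.array([.5995,-.2714,.006])
plan((G-R[:,2]*.10,R),(G,R))
E
```

```text
t 1.5 pos [ 0.1843 -0.5182  0.2004] rot [179.9997  -0.0012  19.5814] F [ 0.0239  0.2227 -0.2503] open 0.08554084932815008 grip 0.0
turn [  3.4586  14.7316 -26.2664] shift(new axes) [0.3997 0.1272 0.2083]
turn [0. 0. 0.] shift(new axes) [0.  0.  0.1]
```

>>> {"name": "servo_tool", "arguments": {
  "moves": [
    [[0.69, 2.95, -5.25], [0, 0, 0], 100],
    [[0.69, 2.95, -5.25], [0, 0, 0], 100],
    [[0.69, 2.95, -5.25], [0, 0, 0], 100],
    [[0.69, 2.95, -5.25], [0, 0, 0], 100],
    [[0.69, 2.95, -5.25], [0, 0, 0], 100],
    [[0, 0, 0], [0.04, 0.0127, 0.0208], 70],
    [[0, 0, 0], [0.04, 0.0127, 0.0208], 70],
    [[0, 0, 0], [0.04, 0.0127, 0.0208], 70],
    [[0, 0, 0], [0.04, 0.0127, 0.0208], 70],
    [[0, 0, 0], [0.04, 0.0127, 0.0208], 70],
    [[0, 0, 0], [0.04, 0.0127, 0.0208], 70],
    [[0, 0, 0], [0.04, 0.0127, 0.0208], 70]
  ],
  "force": 60
}}

```text
time: 2.7
ee_pos: [0.4639, -0.3572, 0.1321]
tcp_rot: [180.0, -15.0, 46.0]
wrist_force: [0.4, -0.3, 0.8]
opening: 0.06
grasp_force: 0.0
```

>>> {"name": "servo_tool", "arguments": {
  "moves": [
    [[0, 0, 0], [0.04, 0.0127, 0.0208], 70],
    [[0, 0, 0], [0.04, 0.0127, 0.0208], 70],
    [[0, 0, 0], [0.04, 0.0127, 0.0208], 70],
    [[0, 0, 0], [0, 0, 0], 70],
    [[0, 0, 0], [0, 0, 0], 70]
  ]
}}

```text
time: 3.2
ee_pos: [0.5819, -0.2889, 0.1025]
tcp_rot: [-179.9, -15.0, 46.1]
wrist_force: [0.3, -0.5, 1.0]
opening: 0.0598
grasp_force: 0.0
```

Run:
```python
from h import *
R=Rt(46,15); G=np.array([.5995,-.2714,.006])
plan((G,R))
p,d=look('scene','s2.png')
cv2.imwrite('pics/s2c.png',cv2.resize(p[130:260,280:460,::-1],None,fx=4,fy=4))
for n in ('gauge_tip','gauge_end'): print([(r['score'],w('scene',r['xyz'])) for r in mark_of(n,'scene')[:2]])
```

```text
t 3.2 pos [ 0.5819 -0.2889  0.1025] rot [-179.9433  -14.9874   46.0904] F [ 0.3447 -0.4825  0.9855] open 0.059809068648967345 grip 0.0
turn [-0.0801  0.0126  0.0873] shift(new axes) [-0.001   0.0006  0.0996]
[(0.6, array([ 0.6734, -0.1956,  0.01  ]))]
[(0.75, array([ 0.6252, -0.2414, -0.0033])), (0.66, array([ 0.5817, -0.2918,  0.0122]))]
```

View pics/s2c.png

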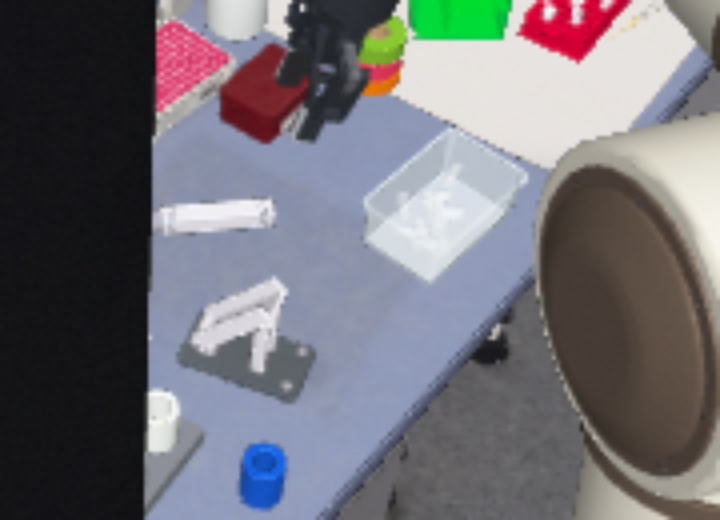

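The open gripper hangs above the handle end of the gauge; the measured points agree with the plan. Descend and grip.

>>> {"name": "servo_tool", "arguments": {
  "moves": [
    [[0, 0, 0], [-0.001, 0.0006, 0.033], 70],
    [[0, 0, 0], [0, 0, 0.033], 70],
    [[0, 0, 0], [0, 0, 0.022], 70],
    [[0, 0, 0], [0, 0, 0.0115], 70],
    [[0, 0, 0], [0, 0, 0], 0],
    [[0, 0, 0], [0, 0, 0], 0],
    [[0, 0, 0], [0, 0, 0], 0],
    [[0, 0, 0], [0, 0, 0], 0],
    [[0, 0, 0], [0, 0, 0], 0],
    [[0, 0, 0], [0, 0, 0], 0]
  ],
  "force": 80
}}

```text
time: 4.35
ee_pos: [0.5994, -0.2726, 0.0072]
tcp_rot: [180.0, -15.0, 46.0]
wrist_force: [0.1, 0.8, -0.7]
opening: 0.0004
grasp_force: 0.0
```

>>> {"name": "servo_tool", "arguments": {
  "moves": [
    [[0, 0, 0], [0.008, 0, -0.029], 0],
    [[0, 0, 0], [0.01, 0, -0.039], 0],
    [[0, 0, 0], [0.01, 0, -0.039], 0],
    [[0, 0, 0], [0.01, 0, -0.039], 0],
    [[0, 0, 0], [0.01, 0, -0.039], 0],
    [[0, 0, 0], [0, 0, 0], 0]
  ]
}}

```text
time: 4.95
ee_pos: [0.5998, -0.2744, 0.2049]
tcp_rot: [179.5, -15.1, 46.1]
wrist_force: [-0.4, -0.8, -0.0]
opening: 0.0001
grasp_force: 0.0
```

Run:
```python
from h import *
plan()
for cam in('scene','top'):
    p,d=look(cam); X=cloud(cam,d)
    if cam=='scene': cv2.imwrite('pics/s3c.png',cv2.resize(p[90:250,260:460,::-1],None,fx=3.5,fy=3.5))
    for n in ('gauge_tip','gauge_end'): print(cam,n,[(r['score'],w(cam,r['xyz'])) for r in mark_of(n,cam)[:2]])
```

```text
t 4.95 pos [ 0.5998 -0.2744  0.2049] rot [179.4566 -15.1474  46.1292] F [-0.3661 -0.7535 -0.0085] open 8.615609146947542e-05 grip 0.0
scene gauge_tip []
scene gauge_end [(0.5, array([ 0.5831, -0.2912,  0.0135]))]
top gauge_tip [(0.67, array([ 0.6302, -0.2455,  0.002 ])), (0.64, array([ 0.6778, -0.1926,  0.014 ]))]
top gauge_end [(0.74, array([ 0.5849, -0.2949,  0.0162]))]
```

View pics/s3c.png

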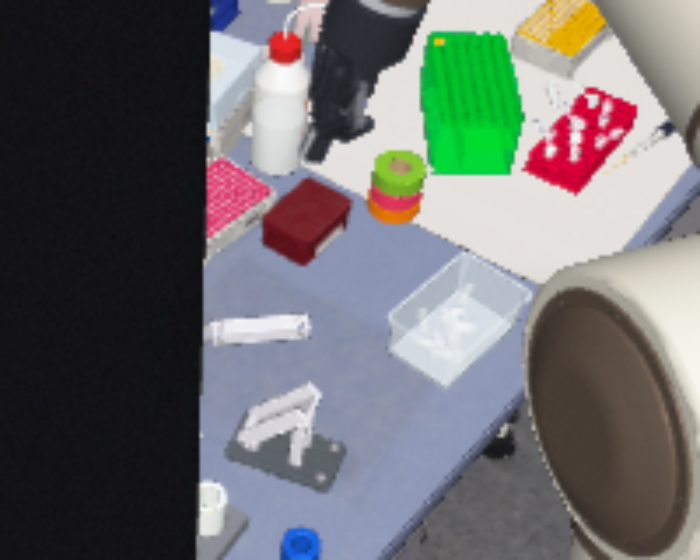

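The gripper closed on nothing and the gauge is still in place; compare the fingertip position in the picture with the reported TCP.

Run:
```python
from h import *
o=get_obs(); P=np.array(o['ee_pos']); print('TCP px scene',pix('scene',P),'crop',(pix('scene',P)-[260,90])*3.5,'top',pix('top',P))
E2=np.array([.580,-.2915,.01]);T2=np.array([.674,-.194,.01])
for n,q in(('end',E2),('tip',T2),('G',[.5995,-.2714,.006])): print(n,(pix('scene',q)-[260,90])*3.5,pix('top',q))
p,d=look('top'); cv2.imwrite('pics/t4.png',cv2.resize(p[150:260,310:440,::-1],None,fx=5,fy=5,interpolation=cv2.INTER_CUBIC))
X=cloud('top',d); 
print('top crop TCP',(pix('top',P)-[310,150])*5,'end',(pix('top',E2)-[310,150])*5,'tip',(pix('top',T2)-[310,150])*5)
p,d=look('scene');X=cloud('scene',d);m=(d>0)&(np.linalg.norm(X-P,axis=2)<.06);q=X[m];print(len(q),q[q[:,2].argsort()[:8]])
```

```text
TCP px scene [344.4126 144.1182] crop [295.444  189.4136] top [386.0633 192.8161]
end [306.3842 323.2555] [383.9853 208.6328]
tip [175.4298 333.6983] [353.1897 178.8644]
G [279.21   327.9269] [377.4427 202.6045]
top crop TCP [380.3167 214.0803] end [369.9263 293.1639] tip [215.9484 144.322 ]
51 [[ 0.5779 -0.2824  0.227 ]
 [ 0.5922 -0.2703  0.227 ]
 [ 0.5861 -0.2722  0.2292]
 [ 0.588  -0.2695  0.23  ]
 [ 0.5898 -0.2716  0.2316]
 [ 0.5999 -0.2749  0.2319]
 [ 0.5766 -0.2744  0.2331]
 [ 0.5812 -0.2701  0.2334]]
```

View pics/t4.png

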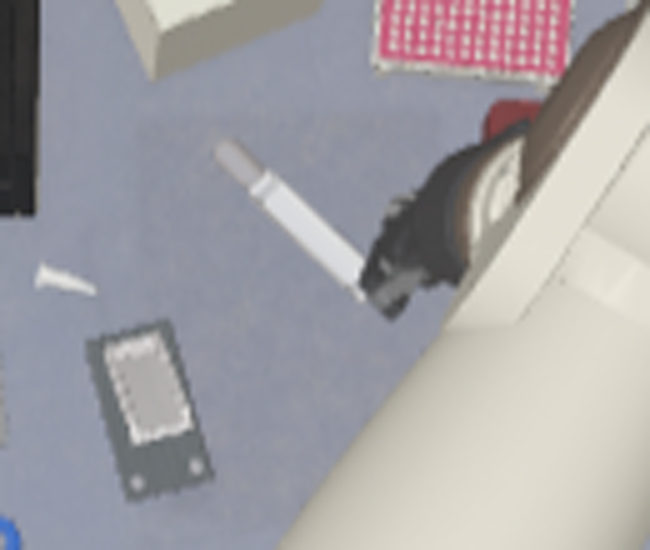

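Run:
```python
from h import *
o=get_obs(); P=np.array(o['ee_pos']); R=Ro.from_euler('xyz',o['tcp_rot'],degrees=True).as_matrix()
print(pix('scene',[.5819,-.2889,.1025]),'s2 TCP; fingertip seen ~ (356,164)')
for cam in('scene','top'):
    p,d=look(cam);X=(cloud(cam,d)-P)@R
    m=(d>0)&(abs(X[...,0])<.08)&(abs(X[...,1])<.08)&(X[...,2]>-.15)&(X[...,2]<.03)
    q=X[m]; v,u=np.where(m); k=q[:,2].argsort()[::-1][:14]
    print(cam,len(q)); print(np.c_[q[k],u[k],v[k]])
    for lo in np.arange(-.12,0,.02): s=q[(q[:,2]>lo)&(q[:,2]<lo+.02)]; print(round(lo,2),len(s),(s.min(0),s.max(0)) if len(s) else '')
```

```text
[348.8381 164.382 ] s2 TCP; fingertip seen ~ (356,164)
scene 452
[[  0.0033  -0.0068  -0.0308 347.     138.    ]
 [  0.0078  -0.0097  -0.0326 346.     138.    ]
 [  0.0013  -0.0092  -0.0334 348.     138.    ]
 [  0.009   -0.0091  -0.0361 346.     137.    ]
 [ -0.0002  -0.0127  -0.0367 349.     138.    ]
 [  0.0111  -0.0011  -0.0369 345.     135.    ]
 [ -0.0068  -0.012   -0.0372 351.     138.    ]
 [ -0.0029  -0.0136  -0.0379 350.     138.    ]
 [  0.0068  -0.0112  -0.0383 347.     137.    ]
 [  0.0112   0.0017  -0.0386 345.     134.    ]
 [  0.0067  -0.008   -0.0396 347.     136.    ]
 [  0.0103  -0.0091  -0.0399 346.     136.    ]
 [  0.01    -0.0054  -0.0408 346.     135.    ]
 [  0.0015  -0.0133  -0.041  349.     137.    ]]
-0.12 109 (array([-0.0114, -0.065 , -0.1199]), array([ 0.017 ,  0.0554, -0.1001]))
-0.1 75 (array([-0.0112, -0.0492, -0.0999]), array([ 0.0167,  0.0469, -0.0806]))
-0.08 37 (array([-0.0103, -0.0314, -0.08  ]), array([ 0.0143,  0.0227, -0.0602]))
-0.06 42 (array([-0.0085, -0.0179, -0.0589]), array([ 0.0114,  0.0051, -0.0408]))
-0.04 12 (array([-0.0068, -0.0136,
[... 453 characters left out ...]
0.0102   0.0009  -0.0437 389.     190.    ]
 [  0.0065   0.0124  -0.0447 393.     188.    ]
 [  0.0068  -0.0071  -0.0457 388.     193.    ]
 [  0.0108   0.0041  -0.0464 390.     189.    ]
 [  0.0052  -0.013   -0.047  387.     195.    ]
 [  0.0077  -0.0118  -0.0495 387.     194.    ]]
-0.12 53 (array([-0.0127, -0.0614, -0.1199]), array([ 0.0177,  0.0561, -0.1002]))
-0.1 35 (array([-0.0011, -0.044 , -0.0988]), array([ 0.0141,  0.0437, -0.0821]))
-0.08 12 (array([ 0.006 , -0.0173, -0.0788]), array([ 0.0126,  0.0037, -0.0632]))
-0.06 17 (array([ 0.0052, -0.014 , -0.0599]), array([ 0.0118,  0.0124, -0.0405]))
-0.04 3 (array([ 0.0092, -0.0062, -0.0395]), array([ 0.0104,  0.0006, -0.0325]))
-0.02 0
```

Both cameras put the shut fingertips about 30 mm short of the reported TCP, which explains the empty grip. Move to another pose and measure whether this offset belongs to the tool or the pose.

```bash
cat >> h.py <<'E'
def tip(cams=('scene','top'),show=True):
    o=get_obs(); P=np.array(o['ee_pos']); R=Ro.from_euler('xyz',o['tcp_rot'],degrees=True).as_matrix()
    for cam in cams:
        p,d=look(cam);X=(cloud(cam,d)-P)@R
        m=(d>0)&(abs(X[...,0])<.04)&(abs(X[...,1])<.06)&(X[...,2]>-.075)&(X[...,2]<.03)&(cloud(cam,d)[...,2]>.035)
        q=X[m]
        if len(q)<5: print(cam,'few',len(q)); continue
        zm=np.sort(q[:,2])[-3]; s=q[(q[:,2]>zm-.025)]
        print(cam,len(q),'tip z',zm,'x',s[:,0].min(),s[:,0].max(),'y',s[:,1].min(),s[:,1].max(), 'P',P,o['tcp_rot'],o['opening'])
E
python3 - <<'E'
from h import *
tip()
plan(([.50,-.30,.15],Rt(15.5,35)))
E
```

```text
scene 75 tip z -0.03221929208551359 x -0.011329457398942377 0.011338557413062963 y -0.01740630660224987 0.007533588967938648 P [ 0.598  -0.2734  0.1972] [-179.9448  -15.0001   45.9744] -4.5463558237009666e-05
top 29 tip z -0.036761534689972584 x 0.005342297952286077 0.01232157644980529 y -0.013895354348026218 0.011403550665995623 P [ 0.598  -0.2734  0.1972] [-179.9448  -15.0001   45.9744] -4.5463558237009666e-05
t 5.55 pos [ 0.5981 -0.2735  0.1976] rot [-179.9797  -15.0093   45.9804] F [-0.0741 -0.4957  0.0344] open 0.00021124193949108996 grip 0.0
turn [-12.9678  19.5202  27.7582] shift(new axes) [-0.1105 -0.0006 -0.0193]
```

The fingertips are off only along the tool's z (x and y are centred): the tips end about 30 mm behind the reported TCP. Go down again by steps, watching the force.

Run:
```python
from h import *
R=Rt(46,15); G=np.array([.5990,-.2714,.006])
H=G+[0,0,-.010]
plan((H,R))
```

```text
t 5.55 pos [ 0.5981 -0.2735  0.1976] rot [-179.9797  -15.0093   45.9804] F [-0.0741 -0.4957  0.0344] open 0.00021124193949108996 grip 0.0
turn [-0.0152 -0.0093 -0.0189] shift(new axes) [-0.0501 -0.0007  0.1953]
```

>>> {"name": "servo_tool", "arguments": {
  "moves": [
    [[0, 0, 0], [-0.01, 0, 0.039], 70],
    [[0, 0, 0], [-0.01, 0, 0.039], 70],
    [[0, 0, 0], [-0.01, 0, 0.039], 70],
    [[0, 0, 0], [-0.01, 0, 0.039], 70],
    [[0, 0, 0], [-0.01, 0, 0.039], 70],
    [[0, 0, 0], [0, 0, 0], 70],
    [[0, 0, 0], [0, 0, 0], 70]
  ]
}}

```text
time: 6.25
ee_pos: [0.5996, -0.2718, -0.0028]
tcp_rot: [-180.0, -15.0, 46.0]
wrist_force: [0.5, -0.2, 0.7]
opening: 0.0597
grasp_force: 0.0
```

>>> {"name": "servo_tool", "arguments": {
  "moves": [
    [[0, 0, 0], [-0.001, 0, 0.006], 70],
    [[0, 0, 0], [-0.001, 0, 0.005], 70],
    [[0, 0, 0], [0, 0, 0], 70]
  ]
}}

```text
time: 6.55
ee_pos: [0.6007, -0.2715, -0.0139]
tcp_rot: [179.9, -15.0, 46.0]
wrist_force: [-0.0, 0.5, 0.2]
opening: 0.0602
grasp_force: 0.0
```

Run:
```python
from h import *
plan()
o=get_obs(); P=np.array(o['ee_pos']); R=Ro.from_euler('xyz',o['tcp_rot'],degrees=True).as_matrix()
p,d=look('scene'); 
cv2.imwrite('pics/s5c.png',cv2.resize(p[130:220,290:410,::-1],None,fx=6,fy=6,interpolation=cv2.INTER_CUBIC)); print((pix('scene',P)-[290,130])*6)
```

```text
t 6.55 pos [ 0.6007 -0.2715 -0.0139] rot [179.9335 -15.0247  46.0051] F [-0.0343  0.5304  0.2415] open 0.060170516528620654 grip 0.0
[294.96   342.9053]
```

View pics/s5c.png

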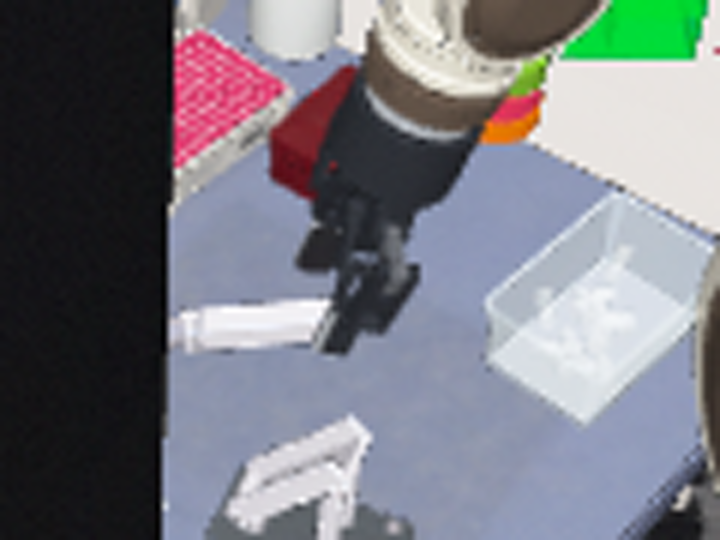

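Near fingertip at about crop (325,350), still above the bench beside the handle. Lower 8 mm more and close.

>>> {"name": "servo_tool", "arguments": {
  "moves": [
    [[0, 0, 0], [-0.001, 0, 0.004], 70],
    [[0, 0, 0], [-0.001, 0, 0.004], 70],
    [[0, 0, 0], [0, 0, 0], 0],
    [[0, 0, 0], [0, 0, 0], 0],
    [[0, 0, 0], [0, 0, 0], 0],
    [[0, 0, 0], [0, 0, 0], 0],
    [[0, 0, 0], [0, 0, 0], 0]
  ]
}}

```text
time: 7.3
ee_pos: [0.6006, -0.2714, -0.0224]
tcp_rot: [180.0, -15.0, 46.0]
wrist_force: [-0.7, -0.9, 2.5]
opening: 0.0173
grasp_force: 80.4
```

>>> {"name": "servo_tool", "arguments": {
  "moves": [
    [[0, 0, 0], [0.008, 0, -0.029], 0],
    [[0, 0, 0], [0.01, 0, -0.039], 0],
    [[0, 0, 0], [0.01, 0, -0.039], 0],
    [[0, 0, 0], [0.01, 0, -0.039], 0],
    [[0, 0, 0], [0.01, 0, -0.039], 0],
    [[0, 0, 0], [0.005, 0, -0.02], 0],
    [[0, 0, 0], [0, 0, 0], 0]
  ]
}}

```text
time: 8.0
ee_pos: [0.6002, -0.2732, 0.1926]
tcp_rot: [179.7, -15.1, 46.1]
wrist_force: [0.6, 0.8, -1.4]
opening: 0.0176
grasp_force: 79.9
```

Run:
```python
from h import *
plan()
o=get_obs(); P=np.array(o['ee_pos']); R=Ro.from_euler('xyz',o['tcp_rot'],degrees=True).as_matrix()
for cam in('scene','top'):
    p,d=look(cam)
    if cam=='scene': cv2.imwrite('pics/s6c.png',cv2.resize(p[90:220,260:420,::-1],None,fx=5,fy=5,interpolation=cv2.INTER_CUBIC))
    for n in('gauge_tip','gauge_end','gauge'):
        for r in mark_of(n,cam)[:2]: X=w(cam,r['xyz']); print(cam,n,round(r['score'],2),X,'tool',R.T@(X-P))
```

```text
t 8.0 pos [ 0.6002 -0.2732  0.1926] rot [179.6792 -15.0826  46.0697] F [ 0.6184  0.7913 -1.4467] open 0.01764799903920235 grip 79.92775440216064
scene gauge_tip 0.47 [ 0.6714 -0.1965  0.2258] tool [ 0.1097 -0.0019 -0.0048]
scene gauge_end 0.79 [ 0.5793 -0.2913  0.2273] tool [-0.0175 -0.0022 -0.0407]
scene gauge 0.65 [ 0.6231 -0.2425  0.2112] tool [ 0.0416 -0.0047 -0.0081]
top gauge_tip 0.62 [ 0.6757 -0.1932  0.2202] tool [ 0.1134 -0.0011  0.002 ]
top gauge_end 0.68 [ 0.4657 -0.1648  0.1286] tool [-0.0314 -0.1724  0.0569]
top gauge_end 0.6 [ 0.5792 -0.2918  0.2223] tool [-0.0192 -0.002  -0.0359]
top gauge 0.83 [ 0.6254 -0.243   0.2113] tool [ 0.0428 -0.0027 -0.0078]
```

View pics/s6c.png

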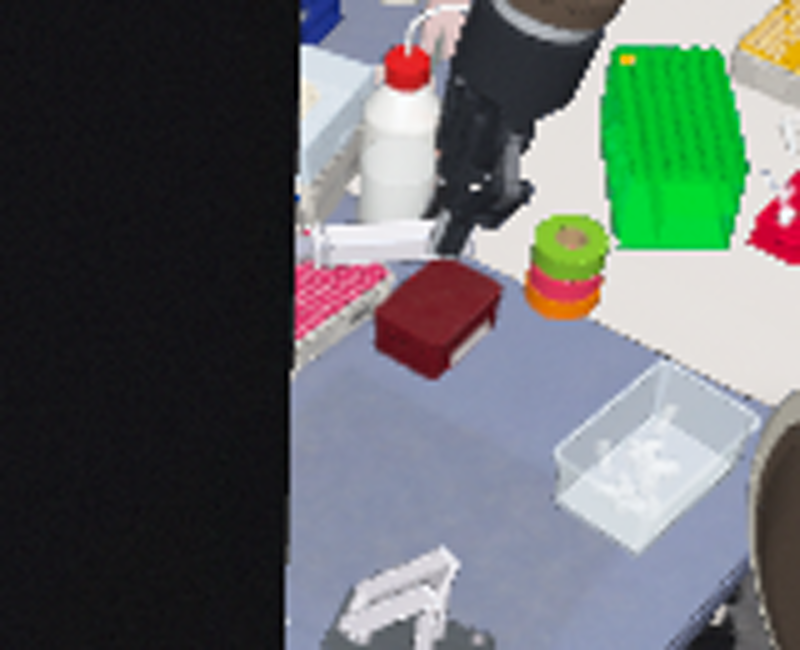

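Gauge is held firmly at the handle, horizontal, tip along +x tool. Now check clearance to the cabinet and plan the laying.

```bash
cat >> h.py <<'E'
g_end=np.array([-.018,-.002,-.038]); g_tip=np.array([.1115,-.0015,-.0015])
def inrest(t,gt,n=0,s=0):
    R=Rt(RY,t); c=rest(.0427-.643*s+.766*n,.0284+.766*s+.643*n); return c-R@gt,R
E
python3 - <<'E'
from h import *
p,d=look('top');X=cloud('top',d)
for z0 in np.arange(.06,.62,.08):
    m=(d>0)&(X[...,0]>.5)&(X[...,0]<1)&(X[...,1]>-.16)&(X[...,1]<.4)&(X[...,2]>z0)&(X[...,2]<z0+.08); q=X[m]
    print(round(z0,2),len(q),(q.min(0),q.max(0)) if len(q) else '')
R=Rt(RY,-35)
plan(inrest(-35,g_tip,.06,.008),inrest(-35,g_tip,.002,.005))
P=inrest(-35,g_tip,.0,0)[0]
print('end',P+R@g_end,rest(-.0441,.1318)); print('body',P-R[:,2]*.1,P-R[:,2]*.25)
E
```

```text
0.06 1043 (array([ 0.5007, -0.1597,  0.0601]), array([0.8928, 0.2875, 0.1399]))
0.14 16838 (array([ 0.6096, -0.1599,  0.14  ]), array([0.9967, 0.2912, 0.22  ]))
0.22 864 (array([ 0.6241, -0.0783,  0.22  ]), array([0.991 , 0.2881, 0.2251]))
0.3 0 
0.38 0 
0.46 0 
0.54 2875 (array([ 0.8995, -0.1597,  0.5623]), array([0.9294, 0.1906, 0.6114]))
0.62 0 
t 8.45 pos [ 0.5988 -0.2724  0.188 ] rot [-179.9284  -14.9953   45.9677] F [-0.5469 -0.0905 -1.4909] open 0.017324825822942376 grip 79.92683172225952
turn [  5.3948 -48.7614  30.989 ] shift(new axes) [-0.0252 -0.1402  0.0813]
turn [0. 0. 0.] shift(new axes) [-0.0121  0.      0.0568]
end [ 0.4635 -0.1624  0.1326] [ 0.462  -0.1633  0.1318]
body [ 0.5125 -0.1508  0.173 ] [ 0.5954 -0.1279  0.2959]
```

>>> {"name": "servo_tool", "arguments": {
  "moves": [
    [[0.54, -4.88, 3.1], [0, 0, 0], 0],
    [[0.54, -4.88, 3.1], [0, 0, 0], 0],
    [[0.54, -4.88, 3.1], [0, 0, 0], 0],
    [[0.54, -4.88, 3.1], [0, 0, 0], 0],
    [[0.54, -4.88, 3.1], [0, 0, 0], 0],
    [[0.54, -4.88, 3.1], [0, 0, 0], 0],
    [[0.54, -4.88, 3.1], [0, 0, 0], 0],
    [[0.54, -4.88, 3.1], [0, 0, 0], 0],
    [[0.54, -4.88, 3.1], [0, 0, 0], 0],
    [[0.54, -4.88, 3.1], [0, 0, 0], 0],
    [[0, 0, 0], [0, 0, 0], 0]
  ]
}}

```text
time: 9.55
ee_pos: [0.5922, -0.2779, 0.1505]
tcp_rot: [178.9, 31.5, 16.4]
wrist_force: [-0.0, -0.5, -2.6]
opening: 0.0177
grasp_force: 79.8
```

Run:
```python
from h import *
plan(inrest(-35,g_tip,.06,.008))
```

```text
t 9.55 pos [ 0.5922 -0.2779  0.1505] rot [178.8665  31.5216  16.3706] F [-0.008  -0.4575 -2.5887] open 0.0176661619864938 grip 79.78920221328735
turn [ 1.6107 -3.4854  0.6937] shift(new axes) [-0.0402 -0.1438  0.0461]
```

>>> {"name": "servo_tool", "arguments": {
  "moves": [
    [[0.8, -1.75, 0.35], [0, 0, 0], 0],
    [[0.8, -1.75, 0.35], [0, 0, 0], 0],
    [[0, 0, 0], [-0.008, -0.029, 0.005], 0],
    [[0, 0, 0], [-0.008, -0.029, 0.005], 0],
    [[0, 0, 0], [-0.008, -0.029, 0.01], 0],
    [[0, 0, 0], [-0.008, -0.029, 0.013], 0],
    [[0, 0, 0], [-0.008, -0.028, 0.013], 0],
    [[0, 0, 0], [0, 0, 0], 0],
    [[0, 0, 0], [0, 0, 0], 0]
  ]
}}

```text
time: 10.45
ee_pos: [0.4995, -0.168, 0.1198]
tcp_rot: [178.6, 32.6, 15.3]
wrist_force: [0.4, -0.8, -0.3]
opening: 0.0179
grasp_force: 79.8
```

Run:
```python
from h import *
plan(inrest(-35,g_tip,.06,.008),inrest(-35,g_tip,.003,.006))
o=get_obs(); P=np.array(o['ee_pos']); R=Ro.from_euler('xyz',o['tcp_rot'],degrees=True).as_matrix()
for cam in('scene','top'):
    p,d=look(cam)
    if cam=='scene': cv2.imwrite('pics/s7c.png',cv2.resize(p[140:240,280:420,::-1],None,fx=5.5,fy=5.5,interpolation=cv2.INTER_CUBIC))
    for n in('gauge_tip','gauge_end','rest_foot'):
        for r in mark_of(n,cam)[:2]: X=w(cam,r['xyz']); print(cam,n,round(r['score'],2),X,'tool',R.T@(X-P))
```

```text
t 10.45 pos [ 0.4995 -0.168   0.1198] rot [178.6128  32.5941  15.3184] F [ 0.3791 -0.7597 -0.321 ] open 0.017854665703042723 grip 79.8450493812561
turn [ 1.2859 -2.4039 -0.1801] shift(new axes) [-0.0087 -0.0131 -0.0135]
turn [0. 0. 0.] shift(new axes) [-0.0128  0.      0.0556]
scene gauge_tip 0.7 [ 0.5944 -0.1417  0.0631] tool [ 0.1135 -0.0002 -0.0053]
scene gauge_end 0.61 [ 0.5033 -0.162   0.1654] tool [-0.0202 -0.0038 -0.0414]
scene rest_foot 0.71 [ 0.5447 -0.1404  0.0284] tool [ 0.0921 -0.0159  0.0492]
top gauge_end 0.48 [ 0.5054 -0.1693  0.1663] tool [-0.0205  0.0038 -0.042 ]
top rest_foot 0.69 [ 0.5407 -0.1597  0.1066] tool [ 0.0424  0.0032 -0.0114]
```

View pics/s7c.png

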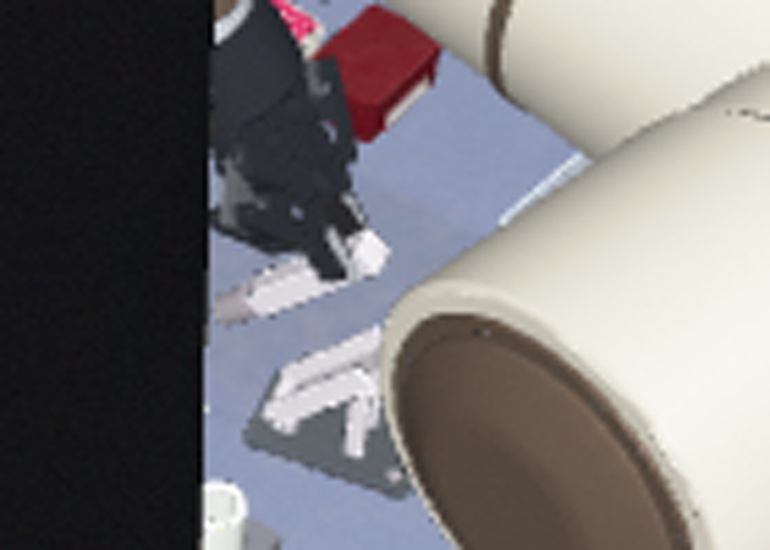

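Gauge hangs parallel above the channel, plug down. Orientation is ~2.4° short; check joints.

Run:
```python
from h import *
print(get_obs()['q'],get_obs()['time'])
R=Rt(RY,-33); P=inrest(-33,g_tip,.003,.006)[0]
plan((P-R[:,2]*.05+R[:,0]*.009,R),(P,R))
```

```text
[ -9.9445  32.2271  27.5431 114.9953 -14.5626 158.251 ] 10.85
t 10.85 pos [ 0.4997 -0.1682  0.118 ] rot [178.6764  32.7412  15.2934] F [ 0.569   1.0049 -1.388 ] open 0.017459176406030057 grip 79.84921932220459
turn [ 1.2115 -0.2568 -0.1765] shift(new axes) [-0.0151 -0.0133 -0.0062]
turn [0. 0. 0.] shift(new axes) [-0.009 -0.     0.05 ]
```

>>> {"name": "servo_tool", "arguments": {
  "moves": [
    [[0.6, -1.1, -0.1], [0, 0, 0], 0],
    [[0.6, -1.1, -0.1], [0, 0, 0], 0],
    [[0, 0, 0], [-0.009, -0.013, -0.013], 0],
    [[0, 0, 0], [0, 0, 0], 0],
    [[0, 0, 0], [0, 0, 0], 0]
  ]
}}

```text
time: 11.35
ee_pos: [0.4963, -0.155, 0.1344]
tcp_rot: [180.0, 34.9, 15.6]
wrist_force: [0.1, -0.2, -2.2]
opening: 0.018
grasp_force: 79.9
```

Run:
```python
from h import *
plan(inrest(-35,g_tip,.003,.006))
```

```text
t 11.35 pos [ 0.4963 -0.155   0.1344] rot [179.9539  34.8824  15.5625] F [ 0.1324 -0.2262 -2.2028] open 0.017987512869047224 grip 79.92214322090149
turn [ 0.0819 -0.1177  0.0512] shift(new axes) [-0.0135  0.0003  0.0544]
```

>>> {"name": "servo_tool", "arguments": {
  "moves": [
    [[0, 0, 0], [-0.0045, 0, 0.018], 0],
    [[0, 0, 0], [-0.004, 0, 0.016], 0],
    [[0, 0, 0], [-0.003, 0, 0.012], 0],
    [[0, 0, 0], [-0.002, 0, 0.008], 0],
    [[0, 0, 0], [0, 0, 0], 0],
    [[0, 0, 0], [0, 0, 0], 0]
  ]
}}

```text
time: 11.95
ee_pos: [0.4557, -0.1665, 0.0978]
tcp_rot: [180.0, 34.9, 15.5]
wrist_force: [0.1, -0.4, -1.6]
opening: 0.0179
grasp_force: 79.8
```

Run:
```python
from h import *
plan(inrest(-35,g_tip,.0,.003))
o=get_obs(); P=np.array(o['ee_pos']); R=Ro.from_euler('xyz',o['tcp_rot'],degrees=True).as_matrix()
for cam in('scene','top'):
    p,d=look(cam)
    for n in('gauge_tip','gauge_end'):
        for r in mark_of(n,cam)[:2]: X=w(cam,r['xyz']); print(cam,n,round(r['score'],2),X)
print(rest(.0427,.0284),rest(-.0441,.1318))
```

```text
t 11.95 pos [ 0.4557 -0.1665  0.0978] rot [179.9757  34.9174  15.5231] F [ 0.1068 -0.4126 -1.5979] open 0.017860519841639493 grip 79.81334209442139
turn [ 0.0375 -0.0826  0.0189] shift(new axes) [0.0022 0.0001 0.0038]
scene gauge_tip 0.71 [ 0.5471 -0.141   0.0371]
scene gauge_end 0.48 [ 0.4622 -0.1628  0.146 ]
top gauge_end 0.42 [ 0.4615 -0.1664  0.1429]
[ 0.5456 -0.1401  0.0284] [ 0.462  -0.1633  0.1318]
```

>>> {"name": "servo_tool", "arguments": {
  "moves": [
    [[0, 0, 0], [0.001, 0, 0.002], 0],
    [[0, 0, 0], [0.001, 0, 0.002], 0],
    [[0, 0, 0], [0.001, 0, 0.001], 0],
    [[0, 0, 0], [0, 0, 0], 0],
    [[0, 0, 0], [0, 0, 0], 0]
  ]
}}

```text
time: 12.75
ee_pos: [0.455, -0.1666, 0.0916]
tcp_rot: [180.0, 35.0, 15.5]
wrist_force: [-0.5, -0.2, -1.9]
opening: 0.0176
grasp_force: 79.9
```

>>> {"name": "servo_tool", "arguments": {
  "moves": [
    [[0, 0, 0], [-0.0005, 0, 0.0015], 0],
    [[0, 0, 0], [-0.0005, 0, 0.0015], 0],
    [[0, 0, 0], [0, 0, 0], 0]
  ]
}}

```text
time: 13.05
ee_pos: [0.454, -0.167, 0.0909]
tcp_rot: [179.9, 34.7, 15.5]
wrist_force: [8.5, 4.0, 7.3]
opening: 0.0178
grasp_force: 81.5
```

Floor contact felt along the normal. Release and retreat along the fingers.

>>> {"name": "servo_tool", "arguments": {
  "moves": [
    [[0, 0, 0], [0, 0, 0], 60],
    [[0, 0, 0], [0, 0, 0], 60],
    [[0, 0, 0], [0, 0, 0], 60],
    [[0, 0, 0], [0, 0, 0], 60],
    [[0, 0, 0], [0, 0, -0.02], 60],
    [[0, 0, 0], [0, 0, -0.03], 60],
    [[0, 0, 0], [0, 0, -0.03], 60],
    [[0, 0, 0], [0, 0, -0.03], 60],
    [[0, 0, 0], [0, 0, 0], 60]
  ]
}}

```text
time: 13.95
ee_pos: [0.5151, -0.1501, 0.182]
tcp_rot: [179.9, 34.7, 15.5]
wrist_force: [-0.3, 0.8, -0.1]
opening: 0.0516
grasp_force: 0.0
```

```bash
cat >> h.py <<'E'
RG=Rt(RY,40)   # tool along the gauge in the rest
def alongrest(depth):  # real fingertips 'depth' m past the handle end, TCP reported 31 mm farther
    a=rest(.0427,.0284)-rest(-.0441,.1318); a/=np.linalg.norm(a); return rest(-.0441,.1318)+a*(depth+.031),RG
E
python3 - <<'E'
from h import *
plan(alongrest(-.07),alongrest(.03))
for cam in('scene','top'):
    p,d=look(cam); X=cloud(cam,d)
    if cam=='scene': cv2.imwrite('pics/s8c.png',cv2.resize(p[140:240,280:420,::-1],None,fx=5.5,fy=5.5,interpolation=cv2.INTER_CUBIC))
    for n in('gauge_tip','gauge_end'):
        for r in mark_of(n,cam)[:2]: print(cam,n,round(r['score'],2),w(cam,r['xyz']))
print(rest(.0427,.0284),rest(-.0441,.1318))
E
```

```text
t 13.95 pos [ 0.5151 -0.1501  0.182 ] rot [179.8821  34.7455  15.5176] F [-0.3386  0.8113 -0.0529] open 0.051628136821641926 grip 0.0
turn [ 0.0999 74.7455  0.0958] shift(new axes) [-0.0742 -0.0015 -0.0357]
turn [0. 0. 0.] shift(new axes) [ 0.  -0.   0.1]
top gauge_tip 0.62 [ 0.548  -0.1359  0.0302]
top gauge_end 0.46 [ 0.6243 -0.5059 -0.0004]
top gauge_end 0.44 [ 0.4634 -0.1655  0.1368]
[ 0.5456 -0.1401  0.0284] [ 0.462  -0.1633  0.1318]
```

View pics/s8c.png

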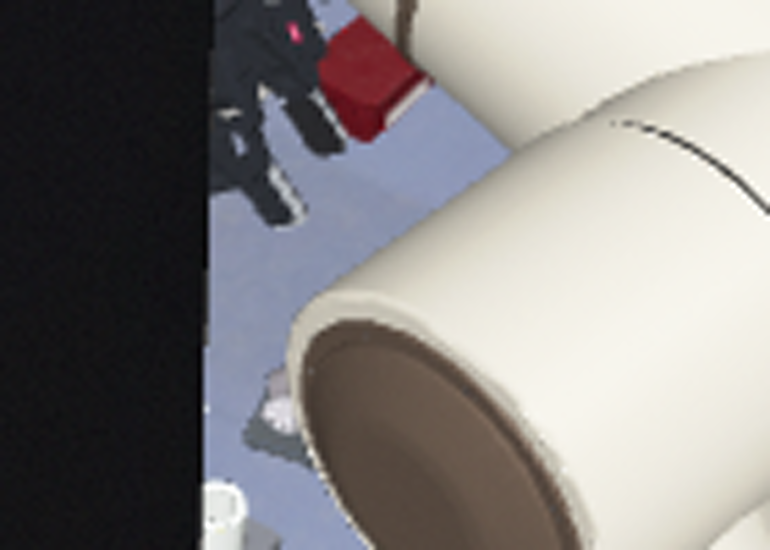

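The gauge lies in the rest (plug seen at the foot, network tip within 5 mm of rest_foot), gripper open and clear. Turn the tool to line up with the handle.

>>> {"name": "servo_tool", "arguments": {
  "moves": [
    [[0, 6.25, 0], [0, 0, -0.005], 60],
    [[0, 6.25, 0], [0, 0, -0.005], 60],
    [[0, 6.25, 0], [0, 0, 0], 60],
    [[0, 6.25, 0], [0, 0, 0], 60],
    [[0, 6.25, 0], [0, 0, 0], 60],
    [[0, 6.25, 0], [0, 0, 0], 60],
    [[0, 6.25, 0], [0, 0, 0], 60],
    [[0, 6.25, 0], [0, 0, 0], 60],
    [[0, 6.25, 0], [0, 0, 0], 60],
    [[0, 6.25, 0], [0, 0, 0], 60],
    [[0, 6.25, 0], [0, 0, 0], 60],
    [[0, 6, 0], [0, 0, -0.03], 60]
  ]
}}

```text
time: 15.45
ee_pos: [0.5008, -0.1523, 0.2094]
tcp_rot: [-179.8, -39.8, 15.4]
wrist_force: [-0.0, -0.3, 1.0]
opening: 0.051
grasp_force: 0.0
```

Run:
```python
from h import *
plan(alongrest(-.05),alongrest(.03))
```

```text
t 15.45 pos [ 0.5008 -0.1523  0.2094] rot [-179.7687  -39.839    15.4407] F [-0.0462 -0.3089  0.992 ] open 0.0509577571332775 grip 0.0
turn [-0.1932  0.1609 -0.0458] shift(new axes) [-0.0808  0.0002  0.0145]
turn [0. 0. 0.] shift(new axes) [ 0.   -0.    0.08]
```

>>> {"name": "servo_tool", "arguments": {
  "moves": [
    [[0, 0, 0], [-0.027, 0, 0.005], 60],
    [[0, 0, 0], [-0.027, 0, 0.005], 60],
    [[0, 0, 0], [-0.027, 0, 0.005], 60],
    [[0, 0, 0], [0, 0, 0], 60],
    [[0, 0, 0], [0, 0, 0], 60]
  ]
}}

```text
time: 15.95
ee_pos: [0.4515, -0.1677, 0.1499]
tcp_rot: [180.0, -39.8, 15.5]
wrist_force: [-0.1, 0.5, 0.4]
opening: 0.0512
grasp_force: 0.0
```

Run:
```python
from h import *
plan(alongrest(.03))
o=get_obs(); P=np.array(o['ee_pos']); R=Ro.from_euler('xyz',o['tcp_rot'],degrees=True).as_matrix()
for cam in('scene','top'):
    p,d=look(cam); X=cloud(cam,d); T=(X-P)@R
    for n in('gauge_tip','gauge_end'):
        for r in mark_of(n,cam)[:2]: q=w(cam,r['xyz']); print(cam,n,round(r['score'],2),q,'tool',R.T@(q-P))
    # bright points in the handle region, in tool axes
    m=(d>0)&(abs(T[...,0])<.02)&(abs(T[...,1])<.02)&(T[...,2]>-.01)&(T[...,2]<.10)&(p.min(2)>140); q=T[m]
    if len(q)>4: print(cam,len(q),np.percentile(q,[2,50,98],axis=0))
    m=(d>0)&(abs(T[...,0])<.03)&(abs(T[...,1])<.05)&(T[...,2]>-.07)&(T[...,2]<.02)&(p.max(2)<110); q=T[m]
    if len(q)>4: print('dark',len(q),np.percentile(q,[2,50,98],axis=0))
```

```text
t 15.95 pos [ 0.4515 -0.1677  0.1499] rot [179.9938 -39.8128  15.4736] F [-0.0882  0.5061  0.4018] open 0.051239127350135485 grip 0.0
turn [ 0.0231  0.1872 -0.0202] shift(new axes) [-0.003  -0.0015  0.0822]
scene gauge_tip 0.55 [ 0.5463 -0.1425  0.0273] tool [-0.0031  0.001   0.157 ]
scene gauge_end 0.6 [ 0.461  -0.3852  0.0007] tool [-0.133   0.2121  0.0834]
scene gauge_end 0.52 [ 0.4666 -0.1667  0.1325] tool [0.0003 0.003  0.0229]
scene 180 [[-0.0149 -0.0196  0.0201]
 [ 0.     -0.0097  0.0558]
 [ 0.0074  0.0054  0.0984]]
dark 94 [[-0.0104 -0.0417 -0.0685]
 [ 0.0004  0.0236 -0.0534]
 [ 0.0097  0.0281 -0.0378]]
top gauge_tip 0.63 [ 0.5501 -0.1367  0.029 ] tool [ 0.002  -0.0036  0.1591]
top gauge_end 0.74 [0.5026 0.0577 0.012 ] tool [-0.0043 -0.2036  0.176 ]
top gauge_end 0.6 [ 0.4647 -0.1649  0.1373] tool [0.0022 0.0008 0.0184]
top 197 [[-0.0142 -0.0191  0.0184]
 [ 0.0049 -0.0016  0.0651]
 [ 0.0101  0.0155  0.0985]]
dark 40 [[-0.0055 -0.0382 -0.0691]
 [ 0.0089  0.0259 -0.0572]
 [ 0.0125  0.0385 -0.0412]]
```

>>> {"name": "servo_tool", "arguments": {
  "moves": [
    [[0, 0, 0], [0, 0, 0.02], 60],
    [[0, 0, 0], [0, 0, 0.02], 60],
    [[0, 0, 0], [0, 0, 0.02], 60],
    [[0, 0, 0], [0, 0, 0.015], 60],
    [[0, 0, 0], [0, 0, 0.007], 60],
    [[0, 0, 0], [0, 0, 0], 0],
    [[0, 0, 0], [0, 0, 0], 0],
    [[0, 0, 0], [0, 0, 0], 0],
    [[0, 0, 0], [0, 0, 0], 0]
  ]
}}

```text
time: 17.15
ee_pos: [0.5022, -0.1538, 0.0878]
tcp_rot: [180.0, -39.8, 15.6]
wrist_force: [-3.0, 1.6, 3.9]
opening: 0.0189
grasp_force: 78.1
```

>>> {"name": "servo_tool", "arguments": {
  "moves": [
    [[0, 0, 0], [0.015, 0, -0.001], 0],
    [[0, 0, 0], [0.025, 0, -0.002], 0],
    [[0, 0, 0], [0.03, 0, -0.02], 0],
    [[0, 0, 0], [0.025, 0, -0.03], 0],
    [[0, 0, 0], [0.025, 0, -0.03], 0],
    [[0, -6.64, 0], [0, 0, 0], 0],
    [[0, -6.64, 0], [0, 0, 0], 0],
    [[0, -6.64, 0], [0, 0, 0], 0],
    [[0, -6.64, 0], [0, 0, 0], 0],
    [[0, -6.64, 0], [0, 0, 0], 0],
    [[0, -6.64, 0], [0, 0, 0], 0],
    [[0, 0, 0], [0, 0, 0], 0]
  ]
}}

```text
time: 18.35
ee_pos: [0.5418, -0.1425, 0.2236]
tcp_rot: [-179.8, 0.5, 15.6]
wrist_force: [-0.4, -0.7, -3.1]
opening: 0.0186
grasp_force: 78.5
```

```bash
cat >> h.py <<'E'
HY=5.2; HC=np.array([.5034,.0088,0])
def place(i): a=np.radians(HY); return HC+(2-i)*.046*np.array([-np.sin(a),np.cos(a),0])
def gpos(cams=('scene','top')):
    o=get_obs(); P=np.array(o['ee_pos']); R=Ro.from_euler('xyz',o['tcp_rot'],degrees=True).as_matrix()
    for cam in cams:
        look(cam)
        for n in('gauge_tip','gauge_end'):
            for r in mark_of(n,cam)[:3]:
                q=w(cam,r['xyz']); t=R.T@(q-P)
                if np.linalg.norm(t)<.15: print(cam,n,round(r['score'],2),q,'tool',t)
E
python3 - <<'E'
from h import *
plan((place(1)+[0,0,.175],Rt(15.5,0)))
gpos()
E
```

```text
t 18.35 pos [ 0.5418 -0.1425  0.2236] rot [-179.8292    0.5043   15.6452] F [-0.4332 -0.6791 -3.1059] open 0.018609073938905134 grip 78.4794008731842
turn [-0.1702  0.5046  0.1445] shift(new axes) [ 0.0116 -0.2013  0.0486]
scene gauge_tip 0.54 [ 0.5373 -0.1455  0.1492] tool [-0.0045  0.0018  0.0744]
scene gauge_tip 0.42 [ 0.461  -0.1616  0.132 ] tool [-0.0822 -0.0031  0.0923]
scene gauge_end 0.69 [ 0.5426 -0.139   0.2849] tool [ 0.0011 -0.0034 -0.0613]
```

>>> {"name": "servo_tool", "arguments": {
  "moves": [
    [[-0.17, 0.5, 0.14], [0.002, -0.03, 0.004], 0],
    [[0, 0, 0], [0.002, -0.035, 0.008], 0],
    [[0, 0, 0], [0.002, -0.035, 0.009], 0],
    [[0, 0, 0], [0.002, -0.035, 0.009], 0],
    [[0, 0, 0], [0.002, -0.035, 0.009], 0],
    [[0, 0, 0], [0.0016, -0.031, 0.009], 0],
    [[0, 0, 0], [0, 0, 0], 0],
    [[0, 0, 0], [0, 0, 0], 0]
  ]
}}

```text
time: 19.45
ee_pos: [0.4974, 0.0538, 0.1802]
tcp_rot: [179.8, -0.6, 15.5]
wrist_force: [-0.2, 0.1, -1.7]
opening: 0.0184
grasp_force: 79.0
```

```bash
cat >> h.py <<'E'
def axis(tipz=.075):
    # gauge axis from depth points of the plug/handle below the fingers, tool axes
    o=get_obs(); P=np.array(o['ee_pos']); R=Ro.from_euler('xyz',o['tcp_rot'],degrees=True).as_matrix()
    for cam in('scene','top'):
        p,d=look(cam); C=cloud(cam,d); T=(C-P)@R
        m=(d>0)&(abs(T[...,0])<.03)&(abs(T[...,1])<.03)&(T[...,2]>-.02)&(T[...,2]<tipz+.01)&(C[...,2]>.062)
        q=T[m]; v,u=np.where(m)
        if len(q)<6: print(cam,'few'); continue
        print(cam,len(q),'z range',q[:,2].min(),q[:,2].max(),'med',np.median(q,0),'px u',u.min(),u.max(),'v',v.min(),v.max())
        for lo in (-.02,.01,.04,.06):
            s=q[(q[:,2]>lo)&(q[:,2]<lo+.02)]
            if len(s)>2: print('   z',lo,len(s),'x',s[:,0].min(),s[:,0].max(),'y',s[:,1].min(),s[:,1].max())
E
python3 - <<'E'
from h import *
plan((place(1)+[0,0,.15],Rt(15.5,0)))
gpos(); axis()
print(pix('top',place(1)+[0,0,.1]),pix('scene',place(1)+[0,0,.1]))
E
```

```text
t 19.45 pos [0.4974 0.0538 0.1802] rot [179.8042  -0.6125  15.4543] F [-0.1738  0.1084 -1.7421] open 0.018395155773744457 grip 79.00066494941711
turn [ 0.196  -0.6124 -0.0467] shift(new axes) [ 0.0019 -0.0003  0.0302]
scene few
top few
[270.3109 229.705 ] [301.3066 244.2377]
```

>>> {"name": "servo_tool", "arguments": {
  "moves": [
    [[0.2, -0.6, 0], [0.0019, 0, 0.01], 0],
    [[0, 0, 0], [0, 0, 0.012], 0],
    [[0, 0, 0], [0, 0, 0.012], 0],
    [[0, 0, 0], [0, 0, 0.008], 0],
    [[0, 0, 0], [0, 0, 0.004], 0],
    [[0, 0, 0], [0, 0, 0], 0],
    [[0, 0, 0], [0, 0, 0], 0]
  ]
}}

```text
time: 20.55
ee_pos: [0.4998, 0.0543, 0.1334]
tcp_rot: [-180.0, 0.1, 15.4]
wrist_force: [-0.8, 0.2, -1.9]
opening: 0.0187
grasp_force: 79.0
```

>>> {"name": "servo_tool", "arguments": {
  "moves": [
    [[0, 0, 0], [0, 0, 0.002], 0],
    [[0, 0, 0], [0, 0, 0.002], 0],
    [[0, 0, 0], [0, 0, 0], 0]
  ]
}}

```text
time: 20.85
ee_pos: [0.4997, 0.0542, 0.129]
tcp_rot: [-180.0, 0.1, 15.4]
wrist_force: [-0.1, 0.4, -1.9]
opening: 0.019
grasp_force: 79.0
```

>>> {"name": "servo_tool", "arguments": {
  "moves": [
    [[0, 0, 0], [0, 0, 0.002], 0],
    [[0, 0, 0], [0, 0, 0.002], 0],
    [[0, 0, 0], [0, 0, 0], 0]
  ]
}}

```text
time: 21.15
ee_pos: [0.4996, 0.0542, 0.1247]
tcp_rot: [-180.0, 0.2, 15.4]
wrist_force: [-0.7, -0.5, -0.8]
opening: 0.0186
grasp_force: 79.0
```

>>> {"name": "servo_tool", "arguments": {
  "moves": [
    [[0, 0, 0], [0, 0, 0.002], 0],
    [[0, 0, 0], [0, 0, 0.002], 0],
    [[0, 0, 0], [0, 0, 0], 0]
  ]
}}

```text
time: 21.45
ee_pos: [0.4996, 0.0542, 0.1207]
tcp_rot: [-180.0, 0.2, 15.4]
wrist_force: [-0.4, -0.8, -1.4]
opening: 0.0184
grasp_force: 79.0
```

>>> {"name": "servo_tool", "arguments": {
  "moves": [
    [[0, 0, 0], [0, 0, 0.002], 0],
    [[0, 0, 0], [0, 0, 0.002], 0],
    [[0, 0, 0], [0, 0, 0], 0]
  ]
}}

```text
time: 21.75
ee_pos: [0.4996, 0.0542, 0.1167]
tcp_rot: [-180.0, 0.2, 15.4]
wrist_force: [0.1, 0.1, -2.1]
opening: 0.0184
grasp_force: 79.0
```

>>> {"name": "servo_tool", "arguments": {
  "moves": [
    [[0, 0, 0], [0, 0, 0.003], 0],
    [[0, 0, 0], [0, 0, 0.003], 0],
    [[0, 0, 0], [0, 0, 0.003], 0],
    [[0, 0, 0], [0, 0, 0.003], 0],
    [[0, 0, 0], [0, 0, 0], 0],
    [[0, 0, 0], [0, 0, 0], 0]
  ]
}}

```text
time: 22.35
ee_pos: [0.4996, 0.0542, 0.105]
tcp_rot: [-180.0, 0.1, 15.4]
wrist_force: [-0.7, -1.2, -1.9]
opening: 0.0194
grasp_force: 79.0
```

Place 1 lets the plug in with no force (wide). Next place 2.

>>> {"name": "servo_tool", "arguments": {
  "moves": [
    [[0, 0, 0], [0, 0, -0.015], 0],
    [[0, 0, 0], [0, 0, -0.02], 0],
    [[0, 0, 0], [0, 0, -0.02], 0],
    [[0, 0, 0], [-0.004, 0.0226, 0], 0],
    [[0, 0, 0], [-0.0041, 0.0227, 0], 0],
    [[0, 0, 0], [0, 0, 0], 0],
    [[0, 0, 0], [0, 0, 0.015], 0],
    [[0, 0, 0], [0, 0, 0.01], 0],
    [[0, 0, 0], [0, 0, 0.004], 0],
    [[0, 0, 0], [0, 0, 0], 0],
    [[0, 0, 0], [0, 0, 0], 0]
  ]
}}

```text
time: 23.45
ee_pos: [0.504, 0.0087, 0.1315]
tcp_rot: [-180.0, 0.1, 15.4]
wrist_force: [-0.8, -0.5, -1.4]
opening: 0.0189
grasp_force: 79.2
```

>>> {"name": "servo_tool", "arguments": {
  "moves": [
    [[0, 0, 0], [0, 0, 0.002], 0],
    [[0, 0, 0], [0, 0, 0], 0]
  ]
}}

```text
time: 23.65
ee_pos: [0.5045, 0.0087, 0.1306]
tcp_rot: [-180.0, 0.0, 15.4]
wrist_force: [-2.1, 0.2, 8.1]
opening: 0.0189
grasp_force: 80.8
```

>>> {"name": "servo_tool", "arguments": {
  "moves": [
    [[0, 0, 0], [0, 0, 0.002], 0],
    [[0, 0, 0], [0, 0, 0], 0]
  ]
}}

```text
time: 23.85
ee_pos: [0.5049, 0.0087, 0.1302]
tcp_rot: [180.0, -0.1, 15.4]
wrist_force: [-3.8, 0.9, 18.4]
opening: 0.0186
grasp_force: 82.2
```

Resistance at once in place 2. Check that it is the bore and not a rim hit: lift slightly, shift about 1.5 mm and set down again.

>>> {"name": "servo_tool", "arguments": {
  "moves": [
    [[0, 0, 0], [0, 0, -0.005], 0],
    [[0, 0, 0], [-0.0015, -0.0004, 0], 0],
    [[0, 0, 0], [0, 0, 0], 0],
    [[0, 0, 0], [0, 0, 0.002], 0],
    [[0, 0, 0], [0, 0, 0], 0]
  ]
}}

```text
time: 24.35
ee_pos: [0.5027, 0.0085, 0.131]
tcp_rot: [-180.0, 0.1, 15.4]
wrist_force: [-2.0, 0.1, 8.7]
opening: 0.0185
grasp_force: 80.8
```

>>> {"name": "servo_tool", "arguments": {
  "moves": [
    [[0, 0, 0], [0, 0, 0.002], 0],
    [[0, 0, 0], [0, 0, 0], 0],
    [[0, 0, 0], [0, 0, 0], 0]
  ]
}}

```text
time: 24.65
ee_pos: [0.5031, 0.0085, 0.1307]
tcp_rot: [180.0, -0.1, 15.4]
wrist_force: [-3.3, -0.1, 20.0]
opening: 0.0189
grasp_force: 82.5
```

Place 2 stops the plug at its mouth both times (narrow). Next place 3.

>>> {"name": "servo_tool", "arguments": {
  "moves": [
    [[0, 0, 0], [0, 0, -0.015], 0],
    [[0, 0, 0], [0, 0, -0.02], 0],
    [[0, 0, 0], [-0.0034, 0.0229, 0], 0],
    [[0, 0, 0], [-0.0034, 0.0228, 0], 0],
    [[0, 0, 0], [0, 0, 0], 0],
    [[0, 0, 0], [0, 0, 0.015], 0],
    [[0, 0, 0], [0, 0, 0.013], 0],
    [[0, 0, 0], [0, 0, 0.004], 0],
    [[0, 0, 0], [0, 0, 0], 0],
    [[0, 0, 0], [0, 0, 0], 0]
  ]
}}

```text
time: 25.65
ee_pos: [0.508, -0.0372, 0.1313]
tcp_rot: [-180.0, 0.1, 15.4]
wrist_force: [-0.1, -0.4, -1.5]
opening: 0.0188
grasp_force: 79.1
```

>>> {"name": "servo_tool", "arguments": {
  "moves": [
    [[0, 0, 0], [0, 0, 0.002], 0],
    [[0, 0, 0], [0, 0, 0.002], 0],
    [[0, 0, 0], [0, 0, 0], 0]
  ]
}}

```text
time: 25.95
ee_pos: [0.508, -0.0374, 0.127]
tcp_rot: [-180.0, 0.1, 15.4]
wrist_force: [0.6, 0.4, -2.2]
opening: 0.0185
grasp_force: 79.1
```

>>> {"name": "servo_tool", "arguments": {
  "moves": [
    [[0, 0, 0], [0, 0, 0.002], 0],
    [[0, 0, 0], [0, 0, 0.002], 0],
    [[0, 0, 0], [0, 0, 0], 0]
  ]
}}

```text
time: 26.25
ee_pos: [0.5078, -0.0375, 0.1227]
tcp_rot: [-180.0, 0.2, 15.4]
wrist_force: [0.1, -0.5, -2.5]
opening: 0.0186
grasp_force: 79.1
```

>>> {"name": "servo_tool", "arguments": {
  "moves": [
    [[0, 0, 0], [0, 0, 0.002], 0],
    [[0, 0, 0], [0, 0, 0.002], 0],
    [[0, 0, 0], [0, 0, 0], 0]
  ]
}}

```text
time: 26.55
ee_pos: [0.5078, -0.0375, 0.1187]
tcp_rot: [-180.0, 0.2, 15.4]
wrist_force: [0.1, -0.2, -1.9]
opening: 0.0191
grasp_force: 79.1
```

>>> {"name": "servo_tool", "arguments": {
  "moves": [
    [[0, 0, 0], [0, 0, 0.003], 0],
    [[0, 0, 0], [0, 0, 0.003], 0],
    [[0, 0, 0], [0, 0, 0.003], 0],
    [[0, 0, 0], [0, 0, 0.003], 0],
    [[0, 0, 0], [0, 0, 0.002], 0],
    [[0, 0, 0], [0, 0, 0], 0],
    [[0, 0, 0], [0, 0, 0], 0]
  ]
}}

```text
time: 27.25
ee_pos: [0.5079, -0.0375, 0.1051]
tcp_rot: [-180.0, 0.1, 15.4]
wrist_force: [1.4, -0.0, -2.1]
opening: 0.0185
grasp_force: 79.1
```

Place 3 is wide. Back to the rest along the same way.

>>> {"name": "servo_tool", "arguments": {
  "moves": [
    [[0, 0, 0], [0, 0, -0.02], 0],
    [[0, 0, 0], [0, 0, -0.035], 0],
    [[0, 0, 0], [0, 0, -0.035], 0],
    [[0, 0, 0], [0, 0, -0.028], 0],
    [[0, 0, 0], [0.002, 0.037, 0], 0],
    [[0, 0, 0], [0.002, 0.037, 0], 0],
    [[0, 0, 0], [0.001, 0.036, 0], 0],
    [[0, 0, 0], [0, 0, 0], 0]
  ]
}}

```text
time: 28.05
ee_pos: [0.5429, -0.1455, 0.2222]
tcp_rot: [180.0, 0.2, 15.2]
wrist_force: [-0.2, -0.1, -1.8]
opening: 0.0187
grasp_force: 79.3
```

>>> {"name": "servo_tool", "arguments": {
  "moves": [
    [[0, 6.64, 0], [0, 0, 0], 0],
    [[0, 6.64, 0], [0, 0, 0], 0],
    [[0, 6.64, 0], [0, 0, 0], 0],
    [[0, 6.64, 0], [0, 0, 0], 0],
    [[0, 6.64, 0], [0, 0, 0], 0],
    [[0, 6.64, 0], [0, 0, 0], 0],
    [[0, 0, 0], [0, 0, 0], 0]
  ]
}}

```text
time: 28.75
ee_pos: [0.5391, -0.1415, 0.2192]
tcp_rot: [-179.7, -39.6, 15.1]
wrist_force: [-0.8, -0.7, -1.7]
opening: 0.0184
grasp_force: 79.4
```

```bash
cat >> h.py <<'E'
GP=np.array([.5022,-.1538,.0878]); GR=Rt(15.55,39.8)
def back(n,s): return GP+GR[:,0]*n-GR[:,2]*s,GR
E
python3 - <<'E'
from h import *
plan(back(.05,.008),back(.003,.006)); gpos()
E
```

```text
t 28.75 pos [ 0.5391 -0.1415  0.2192] rot [-179.7223  -39.6052   15.1085] F [-0.817  -0.708  -1.6511] open 0.018428178830960075 grip 79.36520576477051
turn [ 0.0044  0.194  -0.3402] shift(new axes) [-0.0639  0.002   0.0681]
turn [0. 0. 0.] shift(new axes) [-0.047  0.     0.002]
scene gauge_tip 0.47 [ 0.5837 -0.1277  0.1579] tool [-0.0032 -0.0013  0.077 ]
scene gauge_end 0.59 [ 0.4996 -0.1514  0.2669] tool [-0.0009 -0.001  -0.0627]
top gauge_tip 0.8 [ 0.5917 -0.1273  0.1683] tool [0.0096 0.0004 0.074 ]
top gauge_tip 0.18 [ 0.5373 -0.1475  0.2088] tool [-0.0091  0.0054  0.0059]
top gauge_end 0.48 [ 0.502  -0.1566  0.2728] tool [ 0.0036  0.0046 -0.0667]
```

>>> {"name": "servo_tool", "arguments": {
  "moves": [
    [[0, 0.2, -0.34], [0, 0, 0], 0],
    [[0, 0, 0], [-0.02, 0.001, 0.023], 0],
    [[0, 0, 0], [-0.022, 0.001, 0.023], 0],
    [[0, 0, 0], [-0.022, 0, 0.022], 0],
    [[0, 0, 0], [0, 0, 0], 0],
    [[0, 0, 0], [-0.02, 0, 0.001], 0],
    [[0, 0, 0], [-0.017, 0, 0.001], 0],
    [[0, 0, 0], [-0.007, 0, 0], 0],
    [[0, 0, 0], [0, 0, 0], 0],
    [[0, 0, 0], [0, 0, 0], 0]
  ]
}}

```text
time: 30.05
ee_pos: [0.5071, -0.1549, 0.1015]
tcp_rot: [179.7, -40.0, 15.9]
wrist_force: [0.2, -0.2, -1.1]
opening: 0.0184
grasp_force: 79.5
```

Run:
```python
from h import *
plan(back(0,.003))
```

```text
t 30.05 pos [ 0.5071 -0.1549  0.1015] rot [179.6773 -39.9594  15.8738] F [ 0.1565 -0.1924 -1.1438] open 0.01836374807015612 grip 79.46463346481323
turn [ 0.1151 -0.1601  0.248 ] shift(new axes) [-0.0122 -0.0024  0.0047]
```

>>> {"name": "servo_tool", "arguments": {
  "moves": [
    [[0.1, -0.1, 0.25], [0, -0.0024, 0], 0],
    [[0, 0, 0], [-0.004, 0, 0.002], 0],
    [[0, 0, 0], [-0.003, 0, 0.001], 0],
    [[0, 0, 0], [-0.002, 0, 0.001], 0],
    [[0, 0, 0], [0, 0, 0], 0]
  ]
}}

```text
time: 30.55
ee_pos: [0.5012, -0.1535, 0.0907]
tcp_rot: [-179.9, -39.8, 15.5]
wrist_force: [-0.1, 0.2, -1.9]
opening: 0.0186
grasp_force: 79.5
```

>>> {"name": "servo_tool", "arguments": {
  "moves": [
    [[0, 0, 0], [-0.0015, 0, 0], 0],
    [[0, 0, 0], [0, 0, 0], 0]
  ]
}}

```text
time: 30.75
ee_pos: [0.5004, -0.154, 0.0902]
tcp_rot: [-179.9, -39.8, 15.5]
wrist_force: [-0.4, -0.3, -2.0]
opening: 0.0185
grasp_force: 79.5
```

>>> {"name": "servo_tool", "arguments": {
  "moves": [
    [[0, 0, 0], [0, 0, 0], 60],
    [[0, 0, 0], [0, 0, 0], 60],
    [[0, 0, 0], [0, 0, 0], 60],
    [[0, 0, 0], [0, 0, 0], 60],
    [[0, 0, 0], [0, 0, -0.01], 60],
    [[0, 0, 0], [0, 0, -0.03], 60],
    [[0, 0, 0], [0, 0, -0.035], 60],
    [[0, 0, 0], [0.02, 0, -0.035], 60],
    [[0, 0, 0], [0.03, 0, -0.035], 60],
    [[0, 0, 0], [0, 0, 0], 60]
  ]
}}

```text
time: 31.75
ee_pos: [0.4491, -0.17, 0.2416]
tcp_rot: [179.5, -40.2, 15.9]
wrist_force: [-0.1, -0.5, -0.1]
opening: 0.0515
grasp_force: 0.0
```

Run:
```python
from h import *
gpos(); print(rest(.0427,.0284),rest(-.0441,.1318))
for yaw in(HY-90,HY+90): plan((place(2)+[0,0,.16],Rt(yaw,0)))
print(get_obs()['q'])
p,d=look('top');X=cloud('top',d)
m=(d>0)&(X[...,0]>.45)&(X[...,0]<.56)&(X[...,1]>-.015)&(X[...,1]<.031)&(X[...,2]>.048)&(X[...,2]<.064)
if m.sum()>9: print('sl2',X[m].mean(0),m.sum())
```

```text
scene gauge_end 0.64 [ 0.4668 -0.1613  0.1374] tool [-0.0523 -0.0044  0.0921]
top gauge_end 0.68 [ 0.4637 -0.1668  0.1372] tool [-0.0559  0.0001  0.0894]
[ 0.5456 -0.1401  0.0284] [ 0.462  -0.1633  0.1318]
t 32.05 pos [ 0.4476 -0.1682  0.2322] rot [-179.8172  -39.736    15.4228] F [0.5214 0.1047 0.1597] open 0.05117245972840751 grip 0.0
turn [-34.7257 -28.764   95.7892] shift(new axes) [-0.1712 -0.0716  0.0722]
t 32.05 pos [ 0.4476 -0.1682  0.2322] rot [-179.8172  -39.736    15.4228] F [0.5214 0.1047 0.1597] open 0.05117245972840751 grip 0.0
turn [ 27.4363 -33.1227 -76.2748] shift(new axes) [0.1712 0.0716 0.0722]
[-41.3573 -33.689  -26.9086  72.4599  32.4475 130.3293]
sl2 [0.5033 0.0084 0.0561] 74
```

The gauge is back at the same place as before. Now turn the tool and go for the sleeve in place 2, closing across the row.

>>> {"name": "servo_tool", "arguments": {
  "moves": [
    [[2.49, -3.01, -6.93], [0, 0, 0], 80],
    [[2.49, -3.01, -6.93], [0, 0, 0], 80],
    [[2.49, -3.01, -6.93], [0, 0, 0], 80],
    [[2.49, -3.01, -6.93], [0, 0, 0], 80],
    [[2.49, -3.01, -6.93], [0, 0, 0], 80],
    [[2.49, -3.01, -6.93], [0, 0, 0], 80],
    [[2.49, -3.01, -6.93], [0, 0, 0], 80],
    [[2.49, -3.01, -6.93], [0, 0, 0], 80],
    [[2.49, -3.01, -6.93], [0, 0, 0], 80],
    [[2.49, -3.01, -6.93], [0, 0, 0], 80],
    [[2.49, -3.01, -6.93], [0, 0, 0], 80],
    [[0, 0, 0], [0, 0, 0], 80]
  ],
  "force": 35
}}

```text
time: 33.3
ee_pos: [0.4485, -0.1675, 0.2325]
tcp_rot: [-180.0, 0.1, 95.4]
wrist_force: [0.1, -0.5, 0.6]
opening: 0.0682
grasp_force: 0.0
```

Run:
```python
from h import *
plan((place(2)+[0,0,.11],Rt(HY+90,0)))
```

```text
t 33.3 pos [ 0.4485 -0.1675  0.2325] rot [-179.9693    0.0722   95.3972] F [ 0.0512 -0.4989  0.5875] open 0.06815169701550158 grip 0.0
turn [-0.0306  0.0723  0.1972] shift(new axes) [0.1706 0.0706 0.1225]
```

>>> {"name": "servo_tool", "arguments": {
  "moves": [
    [[0, 0, 0.2], [0.034, 0.014, 0], 80],
    [[0, 0, 0], [0.034, 0.014, 0], 80],
    [[0, 0, 0], [0.034, 0.014, 0.02], 80],
    [[0, 0, 0], [0.034, 0.014, 0.035], 80],
    [[0, 0, 0], [0.034, 0.0146, 0.035], 80],
    [[0, 0, 0], [0, 0, 0.032], 80],
    [[0, 0, 0], [0, 0, 0], 80],
    [[0, 0, 0], [0, 0, 0], 80]
  ]
}}

```text
time: 34.1
ee_pos: [0.503, 0.0052, 0.1132]
tcp_rot: [179.9, 0.0, 94.8]
wrist_force: [0.2, -0.3, 1.1]
opening: 0.0686
grasp_force: 0.0
```

Run:
```python
from h import *
plan((place(2)+[0,0,-.003],Rt(HY+90,0)))
```

```text
t 34.1 pos [0.503  0.0052 0.1132] rot [179.9194   0.0318  94.8146] F [ 0.1548 -0.3365  1.1316] open 0.06863079574472242 grip 0.0
turn [ 0.0805  0.0321 -0.3854] shift(new axes) [0.0035 0.0008 0.1162]
```

>>> {"name": "servo_tool", "arguments": {
  "moves": [
    [[0, 0, -0.38], [0.0035, 0.0008, 0.03], 70],
    [[0, 0, 0], [0, 0, 0.03], 70],
    [[0, 0, 0], [0, 0, 0.03], 70],
    [[0, 0, 0], [0, 0, 0.018], 70],
    [[0, 0, 0], [0, 0, 0.008], 70],
    [[0, 0, 0], [0, 0, 0], 70],
    [[0, 0, 0], [0, 0, 0], 70]
  ]
}}

```text
time: 34.8
ee_pos: [0.5054, 0.0087, -0.0014]
tcp_rot: [179.7, 0.1, 95.3]
wrist_force: [0.2, 0.3, 0.5]
opening: 0.0599
grasp_force: 0.0
```

>>> {"name": "servo_tool", "arguments": {
  "moves": [
    [[0, 0, 0], [0, 0, 0], 20],
    [[0, 0, 0], [0, 0, 0], 20],
    [[0, 0, 0], [0, 0, 0], 20],
    [[0, 0, 0], [0, 0, 0], 20],
    [[0, 0, 0], [0, 0, 0], 20]
  ]
}}

```text
time: 35.3
ee_pos: [0.5051, 0.009, -0.0018]
tcp_rot: [179.8, 0.1, 95.3]
wrist_force: [-0.5, -0.5, 4.9]
opening: 0.0341
grasp_force: 34.6
```

>>> {"name": "servo_tool", "arguments": {
  "moves": [
    [[0, 0, 0], [0, 0, -0.02], 20],
    [[0, 0, 0], [0, 0, -0.035], 20],
    [[0, 0, 0], [0, 0, -0.035], 20],
    [[0, 0, 0], [0, 0, -0.03], 20],
    [[0, 0, 0], [0.036, -0.001, 0], 20],
    [[0, 0, 0], [0.036, -0.001, 0], 20],
    [[0, 0, 0], [0.036, -0.001, 0], 20],
    [[0, 0, 0], [0.036, -0.001, 0], 20],
    [[0, 0, 0], [0.036, -0.001, 0], 20],
    [[0, 0, 0], [0.036, -0.001, 0], 20],
    [[0, 0, 0], [0.035, -0.001, 0], 20],
    [[0, 0, 0], [0, 0, 0], 20]
  ]
}}

```text
time: 36.5
ee_pos: [0.4731, 0.2618, 0.1165]
tcp_rot: [179.9, 0.0, 95.5]
wrist_force: [-0.7, -1.2, -1.3]
opening: 0.0339
grasp_force: 35.6
```

Run:
```python
from h import *
plan(([.475,.258,-.0068],Rt(HY+90,0)))
p,d=look('top'); print([(r['score'],w('top',r['xyz'])) for r in mark_of('tray','top')[:2]]); print([(round(r['score'],2),w('top',r['xyz'])) for r in mark_of('sleeve_a','top')])
cv2.imwrite('pics/t9.png',cv2.resize(p[150:290,170:370,::-1],None,fx=4,fy=4,interpolation=cv2.INTER_CUBIC))
```

```text
t 36.5 pos [0.4731 0.2618 0.1165] rot [179.8714   0.025   95.5269] F [-0.7122 -1.1916 -1.2718] open 0.0339323160010229 grip 35.5527616920881
turn [0.1287 0.0246 0.3269] shift(new axes) [-0.004   0.0016  0.1233]
[(0.97, array([0.4752, 0.2582, 0.0002]))]
[(0.58, array([0.5004, 0.0565, 0.009 ])), (0.57, array([0.4708, 0.2636, 0.1299])), (0.57, array([ 0.5148,  0.1614, -0.0017])), (0.51, array([ 0.4252, -0.0538,  0.0036])), (0.49, array([ 0.5079, -0.0375,  0.0093])), (0.39, array([ 0.437 ,  0.1439, -0.0006]))]
```

View pics/t9.png

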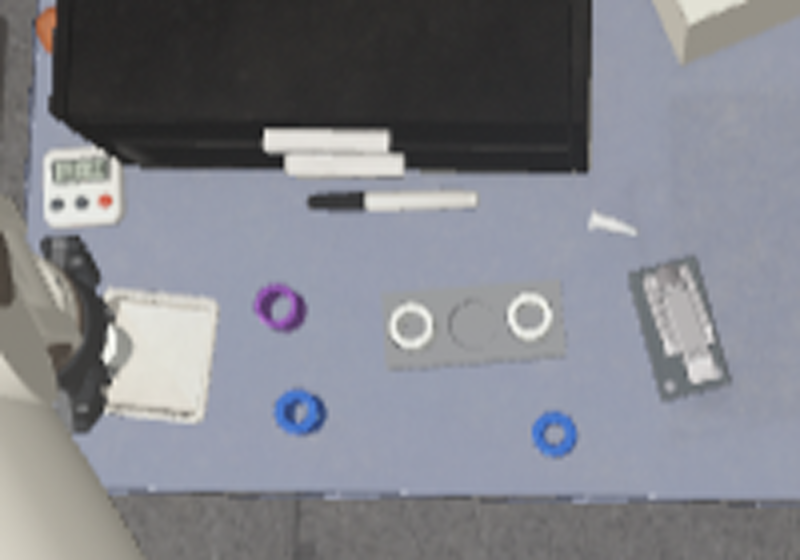

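The picture shows the middle recess empty at (475,325), the wide sleeves standing at (410,325) and (530,315), the gauge in the rest at (685,320), and the narrow sleeve held over the tray at (115,345). Set it down.

>>> {"name": "servo_tool", "arguments": {
  "moves": [
    [[0, 0, 0.3], [-0.004, 0.0016, 0.03], 20],
    [[0, 0, 0], [0, 0, 0.035], 20],
    [[0, 0, 0], [0, 0, 0.03], 20],
    [[0, 0, 0], [0, 0, 0.018], 20],
    [[0, 0, 0], [0, 0, 0.007], 20],
    [[0, 0, 0], [0, 0, 0], 20],
    [[0, 0, 0], [0, 0, 0], 20]
  ]
}}

```text
time: 37.35
ee_pos: [0.4767, 0.2543, -0.0023]
tcp_rot: [179.8, 0.0, 95.0]
wrist_force: [0.1, 0.6, -0.5]
opening: 0.0336
grasp_force: 35.6
```

>>> {"name": "servo_tool", "arguments": {
  "moves": [
    [[0, 0, 0], [0, 0, 0.0015], 20],
    [[0, 0, 0], [0, 0, 0], 20]
  ]
}}

```text
time: 37.55
ee_pos: [0.4765, 0.2547, -0.0043]
tcp_rot: [179.8, 0.1, 95.0]
wrist_force: [0.6, 0.5, -1.2]
opening: 0.0337
grasp_force: 35.6
```

>>> {"name": "servo_tool", "arguments": {
  "moves": [
    [[0, 0, 0], [0, 0, 0.0015], 20],
    [[0, 0, 0], [0, 0, 0.001], 20],
    [[0, 0, 0], [0, 0, 0], 20]
  ]
}}

```text
time: 37.85
ee_pos: [0.4758, 0.2544, -0.0078]
tcp_rot: [179.9, 0.1, 95.0]
wrist_force: [0.2, 0.1, -0.7]
opening: 0.0335
grasp_force: 35.6
```

>>> {"name": "servo_tool", "arguments": {
  "moves": [
    [[0, 0, 0], [0, 0, 0.0015], 20],
    [[0, 0, 0], [0, 0, 0], 20]
  ]
}}

```text
time: 38.05
ee_pos: [0.476, 0.2545, -0.0088]
tcp_rot: [179.9, 0.1, 95.0]
wrist_force: [-1.5, -0.7, 3.4]
opening: 0.0336
grasp_force: 35.9
```

>>> {"name": "servo_tool", "arguments": {
  "moves": [
    [[0, 0, 0], [0, 0, 0], 52],
    [[0, 0, 0], [0, 0, 0], 52],
    [[0, 0, 0], [0, 0, 0], 52],
    [[0, 0, 0], [0, 0, -0.015], 52],
    [[0, 0, 0], [0, 0, -0.03], 52],
    [[0, 0, 0], [0, 0, -0.045], 52],
    [[0, 0, 0], [0, 0, -0.045], 52],
    [[0, 0, 0], [-0.02, -0.04, -0.03], 52],
    [[0, 0, 0], [-0.02, -0.045, 0], 52],
    [[0, 0, 0], [-0.02, -0.045, 0], 52],
    [[0, 0, 0], [-0.02, -0.045, 0], 52],
    [[0, 0, 0], [0, 0, 0], 52]
  ]
}}

```text
time: 39.25
ee_pos: [0.3075, 0.1594, 0.1559]
tcp_rot: [179.7, 0.0, 95.0]
wrist_force: [1.6, 1.0, 0.4]
opening: 0.0447
grasp_force: 0.0
```

Run:
```python
from h import *
plan(); gpos(); p,d=look('top');X=cloud('top',d)
for n in('gauge_tip','gauge_end','sleeve_a'): print(n,[(round(r['score'],2),w('top',r['xyz'])) for r in mark_of(n,'top')])
for c in([.4755,.256],place(1),place(3)):
    m=(d>0)&(np.hypot(X[...,0]-c[0],X[...,1]-c[1])<.04)&(X[...,2]>.035)&(X[...,2]<.09); q=X[m]
    print(c[:2],m.sum(),q.mean(0) if len(q) else '',q[:,2].std() if len(q) else '', cv2.minEnclosingCircle(q[:,:2].astype(np.float32)) if len(q) else '')
```

```text
t 39.25 pos [0.3075 0.1594 0.1559] rot [179.6973   0.007   95.0114] F [1.5528 1.0176 0.4423] open 0.04465626753934706 grip 0.0
gauge_tip [(0.74, array([ 0.5504, -0.1385,  0.0303])), (0.4, array([ 0.4606, -0.1669,  0.1366]))]
gauge_end [(0.75, array([ 0.4643, -0.1654,  0.1362])), (0.37, array([0.4759, 0.2564, 0.0004]))]
sleeve_a [(0.62, array([ 0.4372,  0.1452, -0.0001])), (0.58, array([ 0.5138,  0.1605, -0.003 ])), (0.54, array([0.5053, 0.0581, 0.008 ])), (0.45, array([ 0.5086, -0.0361,  0.0085])), (0.4, array([0.4754, 0.2553, 0.0039])), (0.38, array([ 0.4234, -0.0523,  0.0034])), (0.31, array([ 0.4681, -0.1631,  0.1299])), (0.19, array([ 0.5468, -0.1361,  0.032 ]))]
[0.4755, 0.256] 84 [0.4743 0.2529 0.048 ] 0.004009384337333111 ((0.47443243861198425, 0.2531200051307678), 0.016883045434951782)
[0.4992 0.0546] 70 [0.498  0.0522 0.0533] 0.006636571133490961 ((0.4991837739944458, 0.052473898977041245), 0.017139241099357605)
[ 0.5076 -0.037 ] 61 [ 0.5068 -0.0372  0.0556] 0.004474155503837278 ((0.5074122548103333, -0.03660216182470322), 0.017371932044625282)
```

```bash
python3 -c "
from workcell import *
print(job_done())"
```

```text
the job is handed in; nothing more can be done
None
```

The job is handed in, at about 39 s of the 69 s allowed: places 1 and 3 let the plug in and their sleeves are still in the holder. Place 2 stopped the plug at its mouth, so its sleeve stands upright in the white tray, and the gauge is back in the sloped rest.

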